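# Load glued brushes into the UV curing drawer

## Task

Cure the glued brushes: swivel the cover on top of the curing unit aside, use the orange-handled pin from its stand to press the hidden catch through the port so that the drawer springs out, and put the pin back upright in its stand. Lay every brush from the mat down inside the drawer, push the drawer fully home until it stays latched, swivel the cover back over the port, and only then push the green start plunger fully down and let it go. Leave the bottle and the cup alone.

Things in the scene. Friction and masses are not known exactly. Their poses are not given: they have to be found in the camera images.
- hood: white bench UV curing unit, fixed: a hollow box 160 mm deep (x), 176 wide (y), 100 high, open at the front below a 26 mm blue fascia, where a blue-fronted drawer slides. Origin on the bench; x points into the unit away from its drawer front, y to its left, z up. The plane of its front edge is at x = -75 mm, the back at x = +85 mm, the flat top at z = 100 mm. It stands at a different place and yaw each time.
- port (a point): centre of the square 22 mm access port through the unit's 8 mm thick top (at x -10, y +5, z 100 mm of the hood). Axes as the hood. A red pad, the release catch, lies 25 mm below it.
- pivot (a point): pivot screw of the swivel cover, on the unit's top 45 mm to the -y side of the port (hood x -10, y -40 mm, z 100 mm). The screw head's top is 109 mm above the bench.
- cover (a joint): angle of the swivel cover, rad: 0 = fully over the port, grows clockwise seen from above (the stud moves from the hood's +y side of the pivot towards its back, +x), stop at 1.6. The port is wholly clear for the pin above about 1.0. Friction (0.03 N m) keeps it where it is left. Flat yellow plate 36 mm wide, rounded, reaching from 18 mm behind the pivot to 96 mm beyond it, its top 105 mm above the bench.
- cover_stud (a point): top centre of the black upright finger stud on the cover: 14 mm diameter, 26 mm tall (105 to 131 mm above the bench), 76 mm from the pivot; can be pinched from above or pushed sideways.
- release (a joint): travel of the hidden sprung release catch, m: 0 at rest, 0.014 fully down. Push the red pad down with the pin; the drawer is let go at about 0.007. Spring force 2 N at rest to 5 N fully down; it springs back.
- release_pad (a point): top centre of the red 28 mm round pad of the release catch, straight below the port, 75 mm above the bench at rest.
- drawer (a joint): how far the drawer is out, m: 0 = latched home, 0.12 = fully out. When released a spring (3 N) slides it out towards the hood's -x in about a second. To close, push its front in along the hood's +x, against the spring and the catch (up to about 10 N), until it stops at about -0.006; let go, it comes back to about 0.001 and stays latched.
- drawer_floor (a point): centre of the drawer's inner floor, on its upper face, 14 mm above the bench; moves with the drawer, axes as the hood. Inner space 116 mm (x) by 160 mm (y); side walls 4 mm and rear wall 6 mm thick, rising 34 mm above the floor. When the drawer is out its whole inner space is clear of the unit's top.
- drawer_face (a point): middle of the flat outer face of the black push block (20 mm deep, 44 mm wide, from 20 to 52 mm above the bench) in the middle of the drawer's blue front panel; this point is 36 mm above the bench and, with the drawer home, at hood x = -103 mm. Panel 174 mm wide, 8 mm thick, from 6 to 64 mm above the bench, its outer face at hood x = -83 mm. Moves with the drawer; axes as the hood.
- start (a joint): travel of the start plunger, m: 0 at rest, 0.008 fully down; spring force 2.4 N at rest to 5.6 N fully down; it springs back.
- start_top (a point): top centre of the green 22 mm round start plunger on the unit's top (hood x 52, y 58 mm), 118 mm above the bench at rest; black collar 34 mm across around it, 106 mm high.
- pin: release pin, loose, upright in its stand at the start: steel shank 8 mm diameter, 56 mm long, tapering over the last 4 mm, with an orange square handle 18 x 18 mm, 45 mm tall, on top (101 mm in all, 60 g). Origin at the lower tip, z up along the pin, x and y along the handle's sides.
- pin_tip (a point): lower tip of the pin (the body's origin).
- stand: wooden pin stand, fixed, 56 x 56 mm, 45 mm tall, with one square 11 mm hole, 36 mm deep, in the middle of its top, standing on a black rubber pad 200 x 200 x 3 mm. Origin at the centre of its underside, 3 mm above the bench.
- stand_hole (a point): centre of the mouth of the stand's hole, 48 mm above the bench; a seated pin's tip is 36 mm below it.
- mat: green mat, fixed, 220 (x) x 290 (y) x 3 mm, on which the brushes lie at the start; origin at the centre of its underside. Mat and pin stand may be on either side of the unit.
- glue: bystander: closed amber bottle, 44 mm diameter, 85 mm tall; origin at the centre of its base. Leave it alone.
- ferrules: bystander: white ceramic cup, 64 mm diameter, 70 mm tall; origin at the centre of its base. Leave it alone.
- brush1: artist's shaper brush, loose, lying flat on the mat: clear acrylic handle with flat sides (12 wide, 11 high, from x -46 to +6 mm), aluminium ferrule (11 mm thick, x +6 to +30), firm moulded white tip (10 x 5 mm, to x +47); 25 g. Origin at the centre of its underside when lying flat, with its centre of mass at about x -5 mm; x along the brush towards the tip, z up. Two to four of the four brushes are present.
- brush2: artist's shaper brush, loose, lying flat on the mat: clear acrylic handle with flat sides (12 wide, 11 high, from x -46 to +6 mm), aluminium ferrule (11 mm thick, x +6 to +30), firm moulded white tip (10 x 5 mm, to x +47); 25 g. Origin at the centre of its underside when lying flat, with its centre of mass at about x -5 mm; x along the brush towards the tip, z up. Two to four of the four brushes are present.
- brush3: artist's shaper brush, loose, lying flat on the mat: clear acrylic handle with flat sides (12 wide, 11 high, from x -46 to +6 mm), aluminium ferrule (11 mm thick, x +6 to +30), firm moulded white tip (10 x 5 mm, to x +47); 25 g. Origin at the centre of its underside when lying flat, with its centre of mass at about x -5 mm; x along the brush towards the tip, z up. Two to four of the four brushes are present.
- brush4: artist's shaper brush, loose, lying flat on the mat: clear acrylic handle with flat sides (12 wide, 11 high, from x -46 to +6 mm), aluminium ferrule (11 mm thick, x +6 to +30), firm moulded white tip (10 x 5 mm, to x +47); 25 g. Origin at the centre of its underside when lying flat, with its centre of mass at about x -5 mm; x along the brush towards the tip, z up. Two to four of the four brushes are present.
Mind the look-alikes: they are no part of the job. What is shaped like the brush4 but blue is not meant.

How it is judged:
On the way, in this order (a step that is already met when the one before it is completed fails the run):
1. the cover is swivelled clear of the port (value of joint cover above 0.9 rad), for 0.1 s.
2. the pin, through the port, presses the catch down (value of joint release above 0.005 m and distance between pin_tip and release_pad below 0.015 m), for 0.02 s.
3. the drawer has sprung out (value of joint drawer above 0.105 m), for 0.1 s.
4. with every brush in the drawer, the drawer home and the cover over the port, the start plunger is pushed fully down (x of brush1 in the frame of drawer_floor between -0.058 and 0.058 m and y of brush1 in the frame of drawer_floor between -0.08 and 0.08 m and z of brush1 in the frame of drawer_floor between -0.006 and 0.03 m and x of brush2 in the frame of drawer_floor between -0.058 and 0.058 m and y of brush2 in the frame of drawer_floor between -0.08 and 0.08 m and z of brush2 in the frame of drawer_floor between -0.006 and 0.03 m and x of brush3 in the frame of drawer_floor between -0.058 and 0.058 m and y of brush3 in the frame of drawer_floor between -0.08 and 0.08 m and z of brush3 in the frame of drawer_floor between -0.006 and 0.03 m and x of brush4 in the frame of drawer_floor between -0.058 and 0.058 m and y of brush4 in the frame of drawer_floor between -0.08 and 0.08 m and z of brush4 in the frame of drawer_floor between -0.006 and 0.03 m and value of joint drawer below 0.005 m and value of joint cover below 0.14 rad and value of joint start above 0.0065 m), for 0.05 s.
At the end, for the whole second after the job is handed in: Every brush lies in the drawer (under 30 mm above its floor), the drawer is latched (within 5 mm), the cover is over the port (below 0.14 rad), the plunger is up again, the pin stands in its hole (tip within 8 mm of the axis, 11 mm of the bottom, tilt under 0.2 rad); all at rest (x of brush1 in the frame of drawer_floor between -0.058 and 0.058 m and y of brush1 in the frame of drawer_floor between -0.08 and 0.08 m and z of brush1 in the frame of drawer_floor between -0.006 and 0.03 m and x of brush2 in the frame of drawer_floor between -0.058 and 0.058 m and y of brush2 in the frame of drawer_floor between -0.08 and 0.08 m and z of brush2 in the frame of drawer_floor between -0.006 and 0.03 m and x of brush3 in the frame of drawer_floor between -0.058 and 0.058 m and y of brush3 in the frame of drawer_floor between -0.08 and 0.08 m and z of brush3 in the frame of drawer_floor between -0.006 and 0.03 m and x of brush4 in the frame of drawer_floor between -0.058 and 0.058 m and y of brush4 in the frame of drawer_floor between -0.08 and 0.08 m and z of brush4 in the frame of drawer_floor between -0.006 and 0.03 m and value of joint drawer below 0.005 m and value of joint cover below 0.14 rad and value of joint start below 0.002 m and angle between pin's own z axis and vertical below 0.2 rad and horizontal distance between pin_tip and stand_hole below 0.008 m and z of pin_tip in the frame of stand below 0.02 m and linear speed of each of brush1, brush2, brush3, brush4, pin below 0.05 m/s); the robot touches nothing.
It fails at once if the start plunger is pushed while the drawer is out or the port is uncovered (value of joint start above 0.004 m and (value of joint drawer above 0.012 m or value of joint cover above 0.2 rad)).
It fails at once if a bystander (bottle or cup) is moved more than 30 mm (distance of any of glue, ferrules from where it was at the start of the episode above 0.03 m).
Of brush1, brush2, brush3, brush4 only 2 to 4 are there at a start; the rules pass over those that are not, and their reading is None.
At some moment in a run one of brush1, brush2, brush3, brush4 may be knocked a few centimetres aside while the robot is not near it.
It also fails if it takes over 210 s, if anything falls off the work surface, if the arm or the gripper's body presses on something with over 40 N, if the wrist force passes 120 N, or if a joint passes its speed limit or range.

## Robot

A 6-joint arm with a two-finger parallel gripper is mounted at the origin on the work surface. World frame = base frame: x ahead of the robot, y to its left, z up, the work surface at z = 0. Lengths are in m, angles in rad, forces in N, time in s.
With the tool pointing down it reaches from about 0.375 to 0.9 m from the base axis. Payload 3.1 kg.
Tool frame: the origin (TCP) lies at the very end of the fingers, on their centre line; the grasp point (between the pads) lies 19 mm behind it (manip.grasp_offset is the distance from the TCP to the grasp point, in m); x points along the fingers, z is the direction in which the jaws open and shut, and the axes are right-handed (so a half turn about x gives the same grasp; the last joint's range is limited). The gripper opens to 85 mm and grips with 20 to 120 N. Pads are 22 mm wide; open, the fingers measure 114 mm over their backs; the gripper's body (76 mm by 85 mm) begins 54 mm behind the grasp point. The pads swing forward as they close: fully open they stand 13 mm farther back than shut.
Start: joints at [-1.431, 0.527, 1.433, -0, 1.181, -0.178], TCP at [0.196, -0.593, 0.205] pointing down, gripper open.
Joint ranges: [-3.08, 3.08], [-0.75, 2.2], [0.22, 2.44], [-1.43, 4.57], [0, 2.65], [-2.85, 2.85]. Speed limits (rad/s): [2.79, 2.79, 3.14, 3.14, 3.14, 3.14].

## Interface

Orientations are given as a unit quaternion [x, y, z, w].
In Python, from station import manip gives the robot as it stands.
- The arm moves only by the tool send_rows, never from a script. Its argument "steps" is a list that holds one entry, the list of rows, each a list of 5 numbers: the closure, from 0 (fully open) to 1 (shut), then the shift along the world's x, y, z in m, then the turn about the world's z in rad. A call has 1 to 8 rows; each row is the pose to reach, as a shift and turn from the pose commanded when the call began; what a row does not reach only later rows make up. A row lasts 1/8 s, in which the tool goes at most 62.5 mm and 10.7 degrees, less where a joint would pass 70% of its speed; a pose out of reach is approached as far as the arm can. A call with a gripper value outside its range is refused whole. The fingers move at their own pace and stop on an object; "grip_force" is the grip in N (left out, the last holds). Time passes only in rows, so rows that repeat a pose let the fingers close. It gives the time, the measured TCP pose, the force and the opening at its end, in the units of the state.
- manip.sense(): the state, without advancing time (a new reading comes with each control period).
- manip.snapshot(name): name is "side" or "top"; returns the picture (384x512x3 uint8, red, green, blue); there is no depth.
- manip.camera_params(name): a dict with "fx", "fy", "cx", "cy" (pixels), "T" (4x4, takes a point from camera to world coordinates). Camera axes: x right, y down, z forward; pixel columns grow to the right and rows downward; lengths in m; the calibration is good to about 2 mm. A picture is of the moment at which its call begins. camera_params takes no time and is no camera call.
- manip.sign_off(): hands the job in, once; it reports no verdict.
The state is a dict: "t": time; "q": joint angles; "qd": joint speeds; "tau": joint torques, N m; "tcp_pos": TCP position; "tool_rot": TCP orientation; "force": force on the tool from outside, world axes, zero at the start; "ft_torque": the same for the moment, N m; "finger_gap": opening from 0.0 (shut) to 1.0 (fully open).
Only numpy, scipy, OpenCV 4.12 (cv2) and the standard library are available. Lean on these libraries where they do the work, as an engineer would, in place of code of your own. Each camera call takes 0.05 s, during which the arm holds its last target.

## Working session

There is one attempt and no reset: what is moved stays moved. The work goes in short steps, Python scripts to look and compute and a tool call to move; the robot and the scene stay as the last step left them, time stands still between calls to the robot, and variables do not carry over. Pictures are saved under pics/ and viewed, and the job is handed in when it is done.

Besides the shell and the picture viewer there is one more tool, called after "Emit:" by a JSON object that holds its "op" and its "data", one argument or row to a line. send_rows: Moves the arm, as the interface text tells. Its arguments: {"type":"object","properties":{"steps":{"type":"array","items":{"type":"array","items":{"type":"array","items":{"type":"number"}}}},"grip_force":{"type":"number"}},"required":["steps"]}

```bash
mkdir -p pics; ls; python3 - <<'E'
from station import manip
import cv2
print(manip.sense())
for n in("side","top"):
    p=manip.camera_params(n);print(n,p)
    im=manip.snapshot(n);cv2.imwrite(f"pics/{n}0.png",im[:,:,::-1])
E
```

```text
pics
{'t': 0.0, 'q': array([-1.43049314e+00,  5.28434635e-01,  1.43389834e+00, -2.51430087e-05,
        1.18137909e+00, -1.78471548e-01]), 'qd': array([ 1.34347712e-03,  1.00571965e-03,  5.07285780e-04, -7.87154312e-04,
        7.15555992e-05, -1.09645577e-03]), 'tau': array([ 1.51263492e-03, -4.42348945e+01, -1.78025633e+01, -1.82217391e-04,
        8.50154349e-03, -2.71580582e-06]), 'tcp_pos': array([ 0.1958061 , -0.59273167,  0.2035543 ]), 'tool_rot': array([ 0.41483686,  0.57354626, -0.41376852,  0.57249513]), 'force': array([0.65322984, 0.87886564, 0.31731938]), 'ft_torque': array([ 0.00666578, -0.0118458 , -0.00973778]), 'finger_gap': 1.0024638121299398}
side {'fx': 476.5153021895988, 'fy': 476.5153021895988, 'cx': 255.4843584348711, 'cy': 188.74398079780016, 'T': array([[-0.7945785 , -0.40848691,  0.44920313, -0.01788252],
       [-0.60714356,  0.54023772, -0.58268336,  0.75918494],
       [-0.00465795, -0.73571846, -0.67727147,  0.97201926],
       [ 0.        ,  0.        ,  0.        ,  1.        ]])}
top {'fx': 432.5977105740686, 'fy': 432.5977105740686, 'cx': 256.63783612108006, 'cy': 192.60109271397073, 'T': array([[ 0.01766432, -0.99845138,  0.05275237,  0.47361842],
       [-0.999825  , -0.01731438,  0.00708332,  0.00940584],
       [-0.00615898, -0.05286826, -0.9985825 ,  1.20730571],
       [ 0.        ,  0.        ,  0.        ,  1.        ]])}
```

View pics/side0.png

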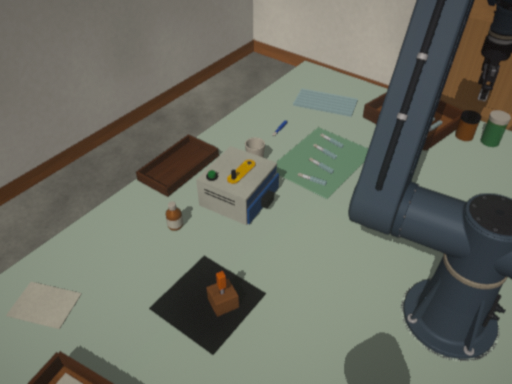

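View pics/top0.png

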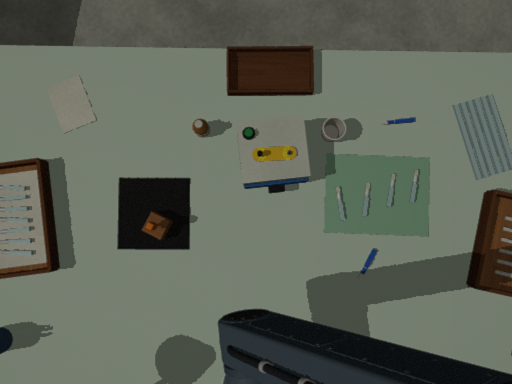

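The top view shows the unit at about (275,152), with the drawer front facing down (towards the robot). The stud end of the cover is at (261,154), the plunger at (249,133) and the stand at (157,226).

Brush candidates:
- Mat brushes at (341,203), (367,199), (391,190) and (415,185), with pale, clear handles. These are the targets.
- Blue ones at (400,121) and (369,261). These are decoys.
- Brushes in the trays at (10,220) and (505,250). These are not on the mat.

Next I'll take close crops.

```bash
cat > h.py <<'E'
import numpy as np, cv2
from station import manip
P={n:manip.camera_params(n) for n in("side","top")}
def proj(n,X):
    X=np.atleast_2d(X).astype(float);p=P[n];T=np.linalg.inv(p["T"])
    c=X@T[:3,:3].T+T[:3,3]
    return np.c_[p["fx"]*c[:,0]/c[:,2]+p["cx"],p["fy"]*c[:,1]/c[:,2]+p["cy"]]
def unp(n,uv,z):
    uv=np.atleast_2d(uv).astype(float);p=P[n]
    d=np.c_[(uv[:,0]-p["cx"])/p["fx"],(uv[:,1]-p["cy"])/p["fy"],np.ones(len(uv))]@p["T"][:3,:3].T
    o=p["T"][:3,3]
    return o+d*((z-o[2])/d[:,2])[:,None]
def crop(im,x0,y0,w,h,s,name):
    c=cv2.resize(im[y0:y0+h,x0:x0+w],None,fx=s,fy=s,interpolation=cv2.INTER_CUBIC)
    c=np.ascontiguousarray(c[:,:,::-1])
    for i in range(0,w,20):
        cv2.putText(c,str(x0+i),(i*s,8),0,.3,(0,0,255),1);cv2.line(c,(i*s,10),(i*s,14),(0,0,255),1)
    for i in range(0,h,20):
        cv2.putText(c,str(y0+i),(0,i*s+4),0,.3,(0,0,255),1)
    cv2.imwrite(f"pics/{name}.png",c)
def snap(n): return manip.snapshot(n)
E
python3 - <<'E'
from h import *
t=cv2.imread("pics/top0.png")[:,:,::-1];s=cv2.imread("pics/side0.png")[:,:,::-1]
crop(t,225,100,130,95,6,"c1");crop(t,320,150,115,90,6,"c2");crop(t,110,170,90,85,7,"c3")
crop(s,190,130,100,95,6,"c4")
E
```

```text
(no output)
```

View pics/c1.png

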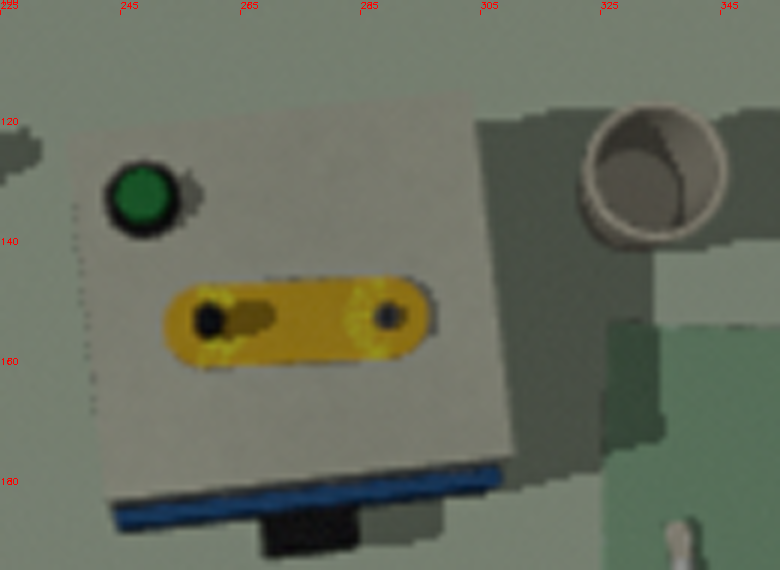

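View pics/c2.png

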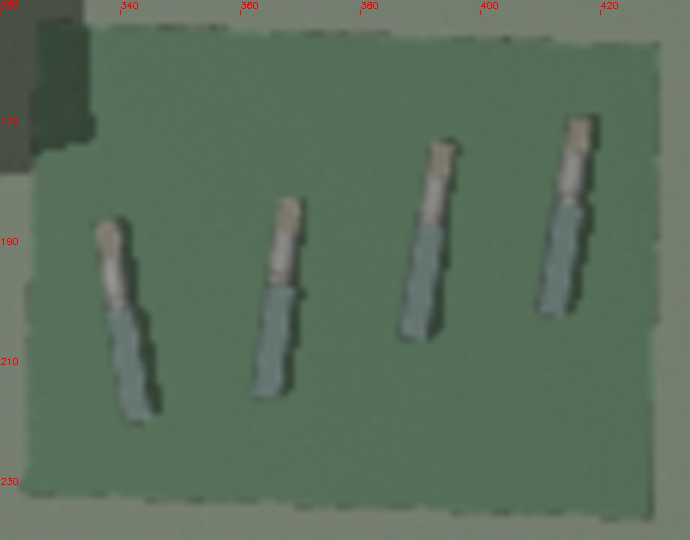

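View pics/c3.png

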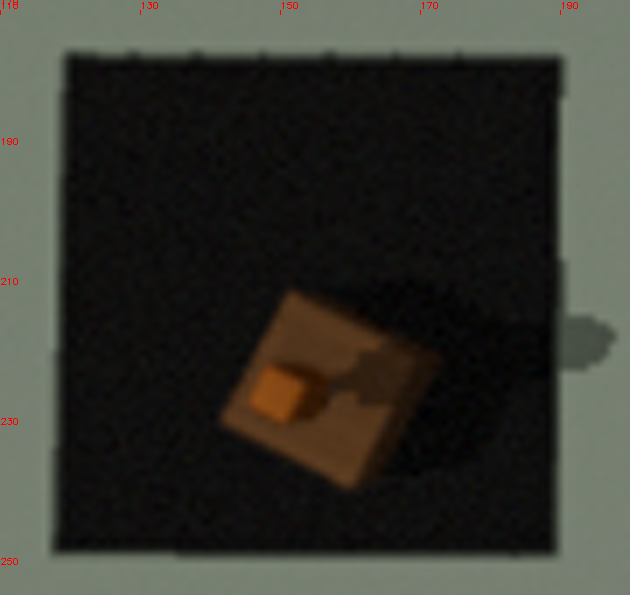

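View pics/c4.png

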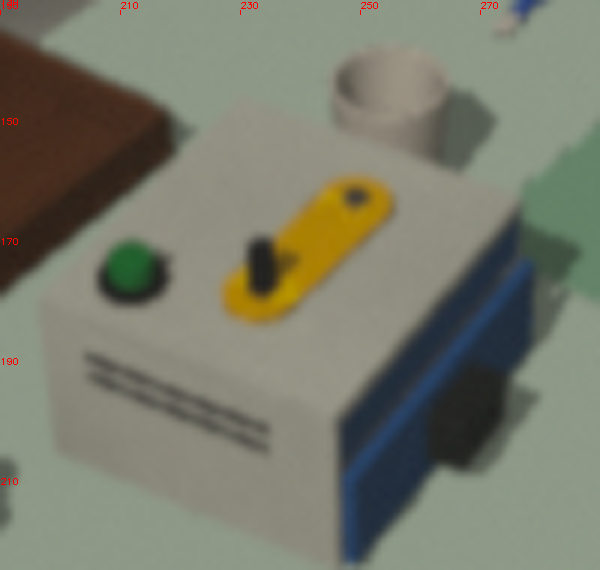

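```bash
cat > fit.py <<'E'
from h import *
from scipy.optimize import least_squares
def fit(obs,x0,f=1.0):
    # obs: (cam,[u,v],[x,y,z]) in body frame, z world
    def res(p,parts=False):
        c,s=np.cos(p[2]),np.sin(p[2]);r=[]
        for cam,uv,b in obs:
            X=[p[0]+c*b[0]-s*b[1],p[1]+s*b[0]+c*b[1],b[2]]
            r.append(proj(cam,X)[0]-uv)
        return np.array(r) if parts else np.ravel(r)
    o=least_squares(res,x0,loss="soft_l1")
    return o.x,res(o.x,True)
E
python3 - <<'E'
from fit import *
a=lambda x,y,s=6,x0=225,y0=100:((x+.5)/s-.5+x0,(y+.5)/s-.5+y0)
t=lambda x,y:a(x,y); s=lambda x,y:a(x,y,6,190,130)
H=[("top",t(143,194),[.052,.058,.118]),("top",t(389,316),[-.01,-.04,.109]),("top",t(209,320),[-.01,.036,.131]),
("top",t(513,456),[-.075,-.088,.1]),("top",t(108,502),[-.075,.088,.1]),("top",t(475,98),[.085,-.088,.1]),("top",t(75,130),[.085,.088,.1])]
S=[("side",s(131,257),[.052,.058,.118]),("side",s(357,194),[-.01,-.04,.109]),("side",s(262,240),[-.01,.036,.131]),
("side",s(340,416),[-.075,.088,.1]),("side",s(520,200),[-.075,-.088,.1]),("side",s(42,300),[.085,.088,.1]),("side",s(240,98),[.085,-.088,.1])]
for o in (H,S,H+S):
    x,r=fit(o,[.57,-.02,0.1]);print(x.round(4));print(r.round(1).tolist())
# stand
u3=lambda x,y:a(x,y,7,110,170)
R=[("top",u3(292,291),.048),("top",u3(441,360),.048),("top",u3(352,489),.048),("top",u3(220,424),.048)]
c=np.array([unp(n,uv,z)[0] for n,uv,z in R]);print("stand corners",c.round(4),c.mean(0).round(4))
# handle top z: tip .048-.036=.012 +.101=.113
print("handle top",unp("top",u3(277,393),.113).round(4))
E
```

```text
[ 0.6413 -0.0238  0.1153]
[[0.4, -0.4], [-0.0, 0.1], [0.4, 1.2], [0.3, 0.5], [-0.5, -0.4], [0.2, -1.2], [-0.9, 0.2]]
[ 0.6425 -0.0205  0.138 ]
[[0.0, -0.2], [-0.3, 0.0], [1.4, 1.6], [-0.4, 0.2], [0.5, -0.8], [-0.7, -0.1], [-0.1, -0.4]]
[ 0.6421 -0.0226  0.1242]
[[-0.2, -0.5], [-0.4, -0.3], [-0.0, 0.9], [0.1, -0.1], [-0.6, -0.5], [-0.6, -1.8], [-1.6, 0.2], [0.6, -0.8], [0.5, -0.2], [1.9, 1.2], [-0.3, -0.1], [1.3, -0.8], [-0.2, -0.8], [1.0, -0.8]]
stand corners [[0.4802 0.2992 0.048 ]
 [0.4548 0.2413 0.048 ]
 [0.4051 0.274  0.048 ]
 [0.4289 0.3252 0.048 ]] [0.4423 0.2849 0.048 ]
handle top [[0.4429 0.2873 0.113 ]]
```

```bash
python3 - <<'E'
from h import *
from scipy.spatial.transform import Rotation as R
s=cv2.imread("pics/side0.png")[:,:,::-1]
crop(s,195,260,60,60,9,"c5");crop(s,270,120,100,80,7,"c6")
print(R.from_quat(manip.sense()["tool_rot"]).as_matrix().round(3))
E
```

```text
[[-0.     0.95   0.313]
 [ 0.002  0.313 -0.95 ]
 [-1.     0.    -0.002]]
```

View pics/c5.png

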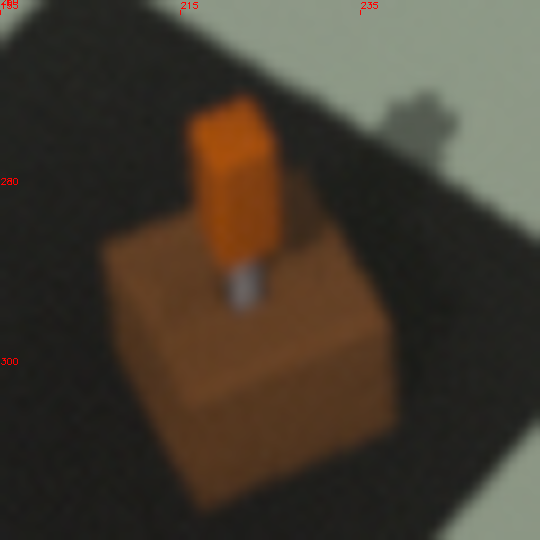

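View pics/c6.png

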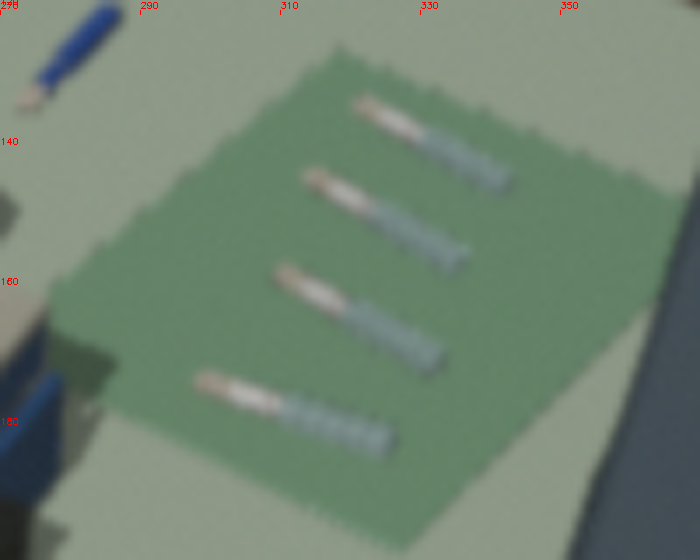

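```bash
python3 - <<'E'
from fit import *
def a(x,y,s,x0,y0):return ((x+.5)/s-.5+x0,(y+.5)/s-.5+y0)
u5=lambda x,y:a(x,y,9,195,260);u3=lambda x,y:a(x,y,7,110,170);u2=lambda x,y:a(x,y,6,320,150);u6=lambda x,y:a(x,y,7,270,120)
print("side handle",unp("side",u5(233,131),.113).round(4))
# top ident: yaw from corners, u3 order: (292,291) max x left..., 
k=.028
T=[("top",u3(292,291),[k,k,.048]),("top",u3(441,360),[k,-k,.048]),("top",u3(352,489),[-k,-k,.048]),("top",u3(220,424),[-k,k,.048])]
Sd=[("side",u5(103,243),[k,k,.048]),("side",u5(390,325),[-k,-k,.048]),("side",u5(190,405),[-k,k,.048])]
hp=[("top",u3(277,393),[0,0,.113]),("side",u5(233,131),[0,0,.113])]
for o in (T,Sd,T+Sd+hp):
    x,r=fit(o,[.44,.285,-.4]);print(x.round(4),r.round(1).tolist())
tb=[((110,220),(142,420)),((289,200),(268,396)),((444,143),(414,337)),((580,118),(552,315))]
sb=[((205,380),(390,442)),((283,273),(432,365)),((312,175),(460,258)),((362,103),(508,182))]
for (t1,b1),(t2,b2) in zip(tb,sb):
    for o in ([("top",u2(*t1),[.047,0,.008]),("top",u2(*b1),[-.046,0,.010])],[("side",u6(*t2),[.047,0,.008]),("side",u6(*b2),[-.046,0,.010])]):
        x,r=fit(o,[.5,-.25,0.]);print(x.round(4),abs(r).max().round(1))
E
```

```text
side handle [[0.4436 0.2905 0.113 ]]
[ 0.4422  0.286  -0.4656] [[0.3, 0.1], [-2.6, 0.0], [0.1, 0.2], [0.6, -0.3]]
[ 0.4444  0.2898 -0.4555] [[0.1, -0.0], [0.0, -0.2], [-0.2, 0.3]]
[ 0.4432  0.2883 -0.469 ] [[-0.5, -0.3], [-3.5, -0.3], [-0.7, -0.2], [-0.2, -0.8], [1.0, -0.4], [0.8, -0.2], [0.4, -0.0], [-0.4, -0.1], [0.8, -0.6]]
[ 0.512  -0.2149  0.1621] 0.1
[ 0.5118 -0.2111  0.1166] 0.6
[ 0.5234 -0.285  -0.1074] 0.3
[ 0.5241 -0.2805 -0.2041] 0.3
[ 0.5514 -0.3542 -0.1577] 0.3
[ 0.5528 -0.3523 -0.1787] 0.3
[ 0.5633 -0.4173 -0.1491] 0.1
[ 0.564  -0.4157 -0.1792] 0.3
```

```bash
python3 - <<'E'
from h import *
def a(x,y,s,x0,y0):return ((x+.5)/s-.5+x0,(y+.5)/s-.5+y0)
print(unp("top",a(209,320,6,225,100),.131),unp("side",a(262,240,6,190,130),.131))
h=np.array([.642,-.022]);c,s=np.cos(.124),np.sin(.124);R=np.array([[c,-s],[s,c]])
for n,p in dict(stud=(-.01,.036),pivot=(-.01,-.04),port=(-.01,.005),start=(.052,.058),face=(-.103,0),floor_out=(-.14,0)).items(): print(n,(h+R@p).round(4))
E
```

```text
[[0.63007479 0.01184182 0.131     ]] [[0.6350942 0.0109017 0.131    ]]
stud [0.6276 0.0125]
pivot [ 0.637  -0.0629]
port [ 0.6315 -0.0183]
start [0.6864 0.042 ]
face [ 0.5398 -0.0347]
floor_out [ 0.5031 -0.0393]
```

Emit:
{"op": "send_rows", "data": {
  "steps": [
    [[0.5,0.43,0.6,0,1.37],[0.5,0.43,0.6,0,1.37],[0.5,0.43,0.6,0,1.37],[0.5,0.43,0.6,0,1.37],[0.5,0.43,0.6,0,1.37],[0.5,0.43,0.6,0,1.37],[0.5,0.43,0.6,0,1.37],[0.5,0.43,0.6,0,1.37]]
  ],
  "grip_force": 20
}}

```text
t: 1.1
tcp_pos: [0.488, -0.1852, 0.2044]
tool_rot: [-0.043, 0.706, 0.043, 0.706]
force: [0.6, -0.4, -0.3]
finger_gap: 0.498
```

Emit:
{"op": "send_rows", "data": {
  "steps": [
    [[0.5,0.143,0.195,0,0],[0.5,0.143,0.195,0,0],[0.5,0.143,0.195,0,0],[0.5,0.143,0.195,0,0],[0.5,0.143,0.195,0,0],[0.5,0.143,0.195,-0.04,0],[0.5,0.143,0.195,-0.04,0]]
  ]
}}

```text
t: 1.98
tcp_pos: [0.6265, 0.0077, 0.1612]
tool_rot: [-0.041, 0.709, 0.042, 0.703]
force: [-1.2, -0.6, -0.3]
finger_gap: 0.499
```

```bash
python3 - <<'E'
from h import *
t=snap("top");s=snap("side");print(manip.sense()["tcp_pos"].round(4))
crop(t,225,100,100,90,6,"d1");crop(s,190,130,90,80,6,"d2")
E
```

```text
[0.6297 0.0071 0.1646]
```

View pics/d1.png

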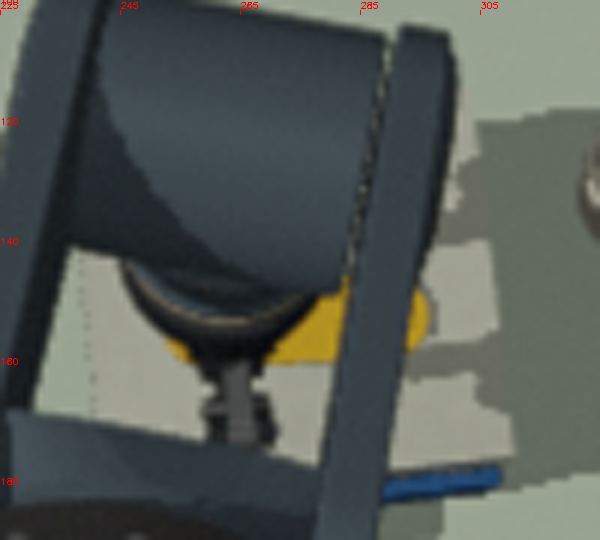

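View pics/d2.png

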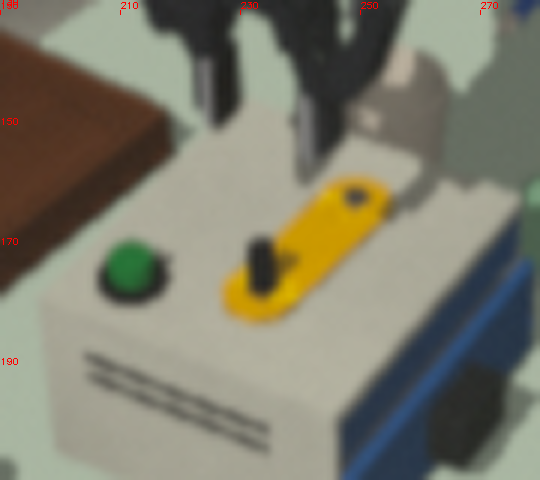

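```bash
python3 - <<'E'
from h import *
for z in (.165,.17): print(proj("side",[.6297,.0071,z]), proj("side",[.6325,.0115,z]))
E
```

```text
[[235.24906546 159.94650319]] [[233.39753689 160.37813563]]
[[235.18648482 158.49211971]] [[233.32995888 158.92340769]]
```

Emit:
{"op": "send_rows", "data": {
  "steps": [
    [[0.5,0,0.0035,-0.03,0],[0.5,0,0.0035,-0.055,0],[0.5,0,0.0035,-0.055,0],[1,0,0.0035,-0.055,0],[1,0,0.0035,-0.055,0],[1,0,0.0035,-0.055,0],[1,0,0.0035,-0.055,0],[1,0,0.0035,-0.055,0]]
  ]
}}

```text
t: 3.08
tcp_pos: [0.6302, 0.0115, 0.1096]
tool_rot: [-0.042, 0.706, 0.042, 0.706]
force: [-0.6, 0.2, 0.6]
finger_gap: -0.003
```

```bash
python3 - <<'E'
from h import *
s=snap("side");print(manip.sense()["tcp_pos"].round(4))
crop(s,190,100,90,100,7,"d3")
E
```

```text
[0.6302 0.0115 0.1096]
```

View pics/d3.png

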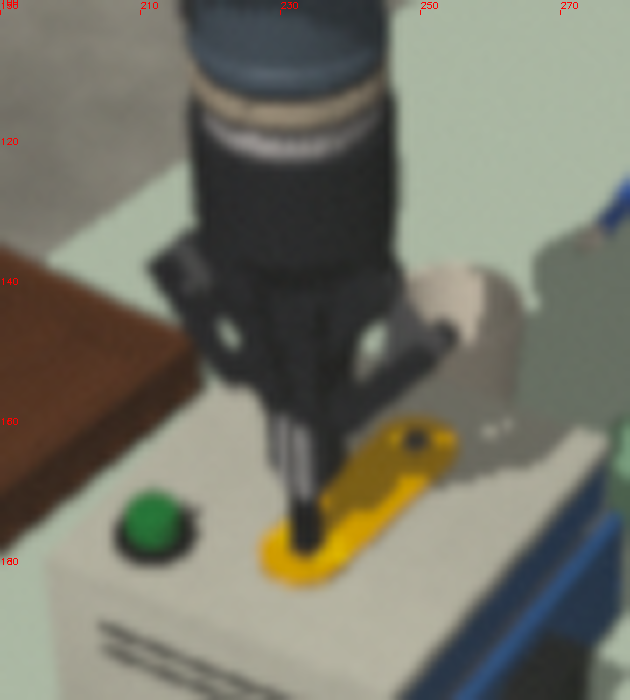

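```bash
python3 - <<'E'
from h import *
q=proj("side",[[.6302,.0115,.1096],[.6302,.0115,.131],[.6302,.0115,.145]]);print(q,(q-[190,100])*7)
t=snap("top");crop(t,225,100,100,90,6,"d4")
E
```

```text
[[234.7704415  176.32540206]
 [234.50221933 170.39935402]
 [234.32347778 166.45027303]] [[313.39309047 534.27781442]
 [311.51553532 492.79547816]
 [310.26434443 465.15191122]]
```

View pics/d4.png

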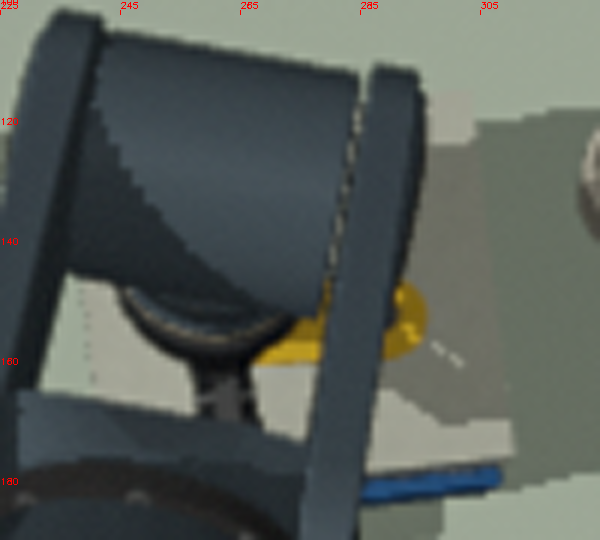

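```bash
python3 - <<'E'
from h import *
s=np.mean([snap("side").astype(float) for _ in range(4)],0)
s=np.clip(255*(s/255)**.5,0,255).astype(np.uint8)
crop(s,215,140,50,50,12,"d5")
print(proj("top",[.6302,.0115,.1096]))
E
```

```text
[[259.54924785 154.08118205]]
```

View pics/d5.png

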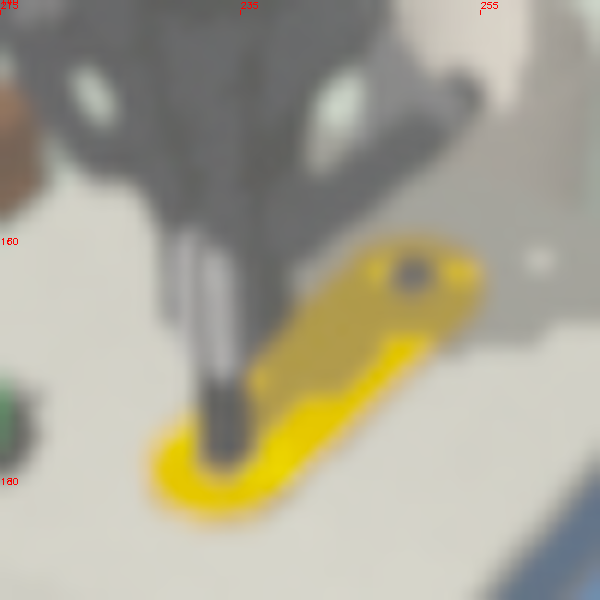

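Emit:
{"op": "send_rows", "data": {
  "steps": [
    [[1,0.007,0,0,-0.09],[1,0.014,0,0,-0.18],[1,0.021,-0.001,0,-0.27],[1,0.027,-0.003,0,-0.36],[1,0.027,-0.003,0,-0.36]]
  ]
}}

```text
t: 4.0
tcp_pos: [0.6575, 0.0083, 0.1094]
tool_rot: [0.085, 0.702, -0.085, 0.702]
force: [-0.5, 0.2, -0.4]
finger_gap: -0.0
```

```bash
python3 - <<'E'
from h import *
print(manip.sense()["force"],manip.sense()["finger_gap"])
s=np.mean([snap("side").astype(float) for _ in range(2)],0)
s=np.clip(255*(s/255)**.5,0,255).astype(np.uint8)
crop(s,205,130,60,55,12,"d6")
E
```

```text
[-0.54389379  0.15715684 -0.44451917] -8.712082096568562e-05
```

View pics/d6.png

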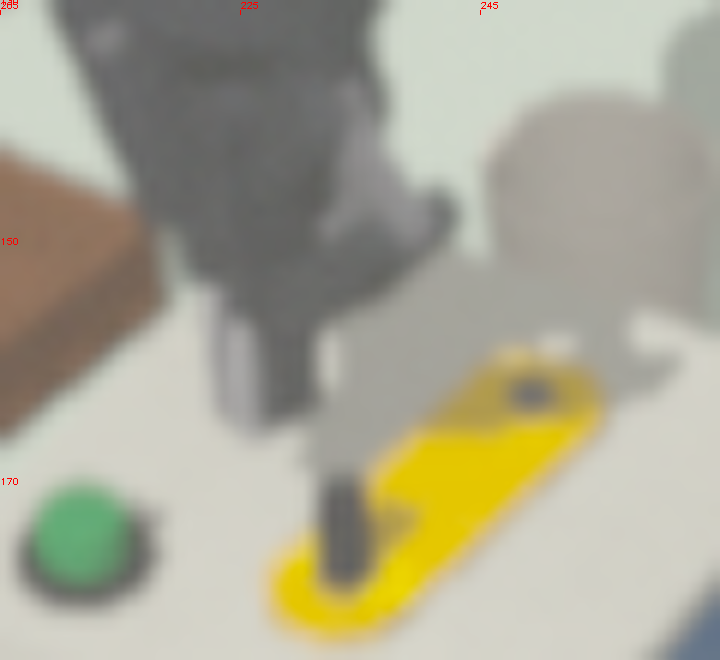

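```bash
python3 - <<'E'
from h import *
q=proj("side",[[.6575,.0083,.1094],[.6575,.0083,.131]]);print(q,(q-[205,130])*12)
t=snap("top");crop(t,225,100,100,90,6,"d7")
print(proj("top",[.6575,.0083,.1094]))
E
```

```text
[[227.8920171  171.88021948]
 [227.54742377 165.91364905]] [[274.70420522 502.56263376]
 [270.5690852  430.96378862]]
[[260.98545864 143.50220399]]
```

View pics/d7.png

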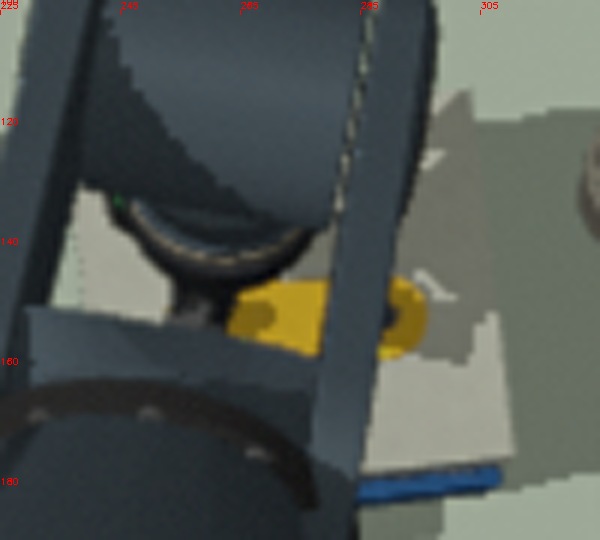

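Emit:
{"op": "send_rows", "data": {
  "steps": [
    [[1,0.01,-0.015,0,0],[1,0.01,-0.015,-0.004,0],[1,0.01,-0.015,-0.008,0],[1,0.01,-0.015,-0.01,0],[1,0.01,-0.015,-0.01,0]]
  ]
}}

```text
t: 4.78
tcp_pos: [0.6668, -0.0063, 0.0991]
tool_rot: [0.085, 0.702, -0.085, 0.702]
force: [0.2, -1.1, 1.6]
finger_gap: -0.001
```

Emit:
{"op": "send_rows", "data": {
  "steps": [
    [[1,0,0,-0.001,0],[1,0,0,-0.002,0],[1,0,0,-0.002,0]]
  ]
}}

```text
t: 5.15
tcp_pos: [0.6672, -0.0065, 0.0975]
tool_rot: [0.085, 0.702, -0.085, 0.702]
force: [0.4, 0.2, -1.4]
finger_gap: -0.006
```

Emit:
{"op": "send_rows", "data": {
  "steps": [
    [[1,0,0,-0.001,0],[1,0,0,-0.002,0],[1,0,0,-0.002,0]]
  ]
}}

```text
t: 5.52
tcp_pos: [0.6671, -0.0066, 0.0954]
tool_rot: [0.085, 0.702, -0.085, 0.702]
force: [0.1, 0.2, 0.2]
finger_gap: -0.0
```

Emit:
{"op": "send_rows", "data": {
  "steps": [
    [[1,0,0,-0.002,0],[1,0,0,-0.004,0],[1,0,0,-0.006,0],[1,0,0,-0.006,0]]
  ]
}}

```text
t: 6.02
tcp_pos: [0.667, -0.0065, 0.0892]
tool_rot: [0.085, 0.702, -0.085, 0.702]
force: [0.2, -0.5, 0.7]
finger_gap: -0.003
```

```bash
python3 - <<'E'
from h import *
s=np.mean([snap("side").astype(float) for _ in range(2)],0)
s=np.clip(255*(s/255)**.5,0,255).astype(np.uint8)
crop(s,205,130,60,55,12,"d8")
st=manip.sense();print(st["tcp_pos"],st["force"],st["q"])
q=proj("side",[st["tcp_pos"]]);print(q,(q-[205,130])*12)
E
```

```text
[ 0.66718677 -0.0065292   0.08945869] [-0.27421876 -0.720769    0.00831944] [-1.76931459e-01  7.16971649e-01  1.41285843e+00  1.50224525e-05
  1.01180388e+00  6.50059881e-02]
[[228.92630967 173.16374428]] [[287.11571602 517.96493133]]
```

View pics/d8.png

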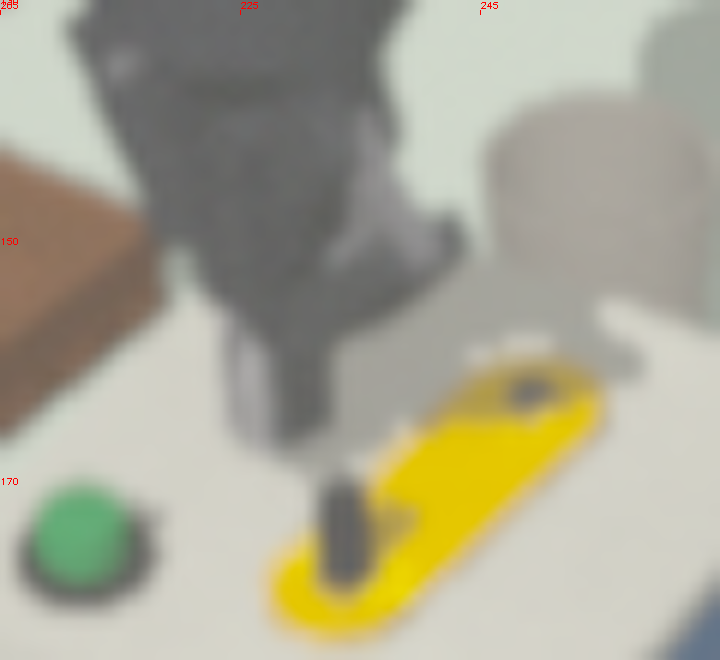

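Emit:
{"op": "send_rows", "data": {
  "steps": [
    [[1,0,0,-0.002,0],[1,0,0,-0.004,0],[1,0,0,-0.006,0],[1,0,0,-0.006,0]]
  ]
}}

```text
t: 6.62
tcp_pos: [0.6669, -0.0065, 0.0832]
tool_rot: [0.085, 0.702, -0.085, 0.702]
force: [-0.3, -0.1, 0.0]
finger_gap: -0.003
```

Emit:
{"op": "send_rows", "data": {
  "steps": [
    [[1,0,0,-0.001,0],[1,0,0,-0.002,0],[1,0,0,-0.002,0]]
  ]
}}

```text
t: 7.0
tcp_pos: [0.6671, -0.0066, 0.0814]
tool_rot: [0.085, 0.702, -0.085, 0.702]
force: [-0.6, -0.3, 0.1]
finger_gap: 0.004
```

Emit:
{"op": "send_rows", "data": {
  "steps": [
    [[1,0,0,-0.001,0],[1,0,0,-0.002,0],[1,0,0,-0.002,0]]
  ]
}}

```text
t: 7.38
tcp_pos: [0.667, -0.0065, 0.0793]
tool_rot: [0.085, 0.702, -0.085, 0.702]
force: [0.1, 0.1, 0.7]
finger_gap: -0.001
```

```bash
python3 - <<'E'
from h import *
from scipy.spatial.transform import Rotation as R
st=manip.sense();print(st["tcp_pos"],st["force"],R.from_quat(st["tool_rot"]).as_matrix().round(3), manip.grasp_offset, [a for a in dir(manip) if a[0]!='_'])
E
```

```text
[ 0.6670362  -0.00653469  0.07934195] [0.14998641 0.09003271 0.72778333] [[-0.     0.24   0.971]
 [ 0.     0.971 -0.24 ]
 [-1.    -0.    -0.   ]] 0.0187 ['PlanningError', 'camera_params', 'grasp_offset', 'sense', 'sign_off', 'snapshot']
```

Still no contact, so I'll keep going down in small steps.

Emit:
{"op": "send_rows", "data": {
  "steps": [
    [[1,0,0,-0.001,0],[1,0,0,-0.002,0],[1,0,0,-0.002,0]]
  ]
}}

```text
t: 7.75
tcp_pos: [0.6671, -0.0065, 0.0774]
tool_rot: [0.085, 0.702, -0.085, 0.702]
force: [0.8, -0.0, -0.3]
finger_gap: 0.001
```

Emit:
{"op": "send_rows", "data": {
  "steps": [
    [[1,0,0,-0.001,0],[1,0,0,-0.002,0],[1,0,0,-0.002,0]]
  ]
}}

```text
t: 8.12
tcp_pos: [0.6671, -0.0065, 0.0754]
tool_rot: [0.085, 0.702, -0.085, 0.702]
force: [-0.8, 0.4, 0.1]
finger_gap: -0.004
```

```bash
python3 - <<'E'
from h import *
s=np.mean([snap("side").astype(float) for _ in range(2)],0)
s=np.clip(255*(s/255)**.5,0,255).astype(np.uint8)
crop(s,205,130,60,55,12,"d9")
st=manip.sense();print(st["tcp_pos"],st["force"])
q=proj("side",[st["tcp_pos"]]);print(q,(q-[205,130])*12)
E
```

```text
[ 0.66718496 -0.00653009  0.07549236] [ 0.12365846 -0.96408922  0.53668927]
[[229.13433857 176.86945207]] [[289.61206287 562.43342479]]
```

View pics/d9.png

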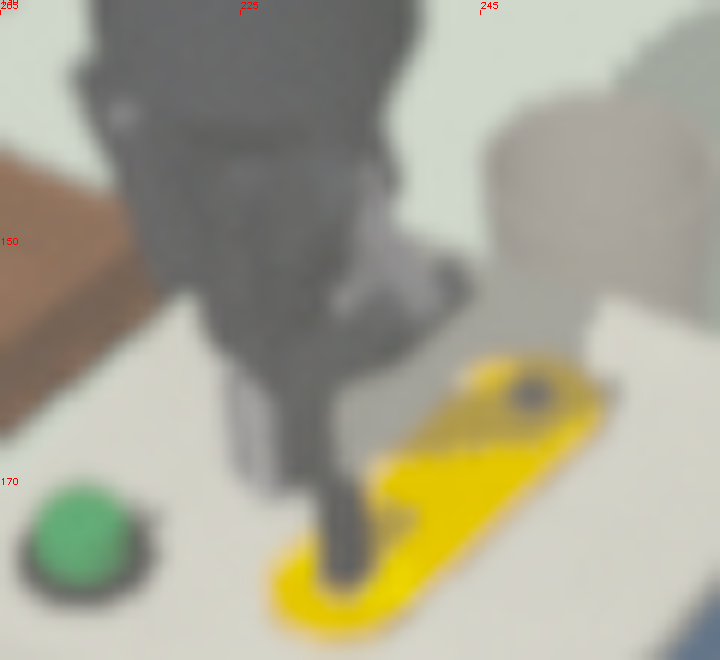

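Emit:
{"op": "send_rows", "data": {
  "steps": [
    [[1,0,0,-0.001,0],[1,0,0,-0.002,0],[1,0,0,-0.002,0]]
  ]
}}

```text
t: 8.6
tcp_pos: [0.6672, -0.0066, 0.0734]
tool_rot: [0.085, 0.702, -0.085, 0.702]
force: [0.5, 0.6, 0.5]
finger_gap: 0.006
```

Emit:
{"op": "send_rows", "data": {
  "steps": [
    [[1,0,0,-0.001,0],[1,0,0,-0.002,0],[1,0,0,-0.002,0]]
  ]
}}

```text
t: 8.98
tcp_pos: [0.6673, -0.0066, 0.0733]
tool_rot: [0.085, 0.702, -0.085, 0.702]
force: [-1.5, 0.5, 7.9]
finger_gap: 0.001
```

Emit:
{"op": "send_rows", "data": {
  "steps": [
    [[1,0,0,-0.001,0],[1,0,0,-0.002,0],[1,0,0,-0.002,0]]
  ]
}}

```text
t: 9.35
tcp_pos: [0.6673, -0.0066, 0.0732]
tool_rot: [0.085, 0.702, -0.085, 0.702]
force: [-6.2, 0.2, 16.7]
finger_gap: 0.0
```

Emit:
{"op": "send_rows", "data": {
  "steps": [
    [[1,0,0,0.003,0],[1,0,0,0.003,0]]
  ]
}}

```text
t: 9.6
tcp_pos: [0.6677, -0.0066, 0.0733]
tool_rot: [0.085, 0.701, -0.085, 0.702]
force: [-1.5, 1.0, 5.9]
finger_gap: -0.001
```

```bash
python3 - <<'E'
from h import *
s=np.mean([snap("side").astype(float) for _ in range(2)],0)
s=np.clip(255*(s/255)**.5,0,255).astype(np.uint8)
crop(s,205,130,60,55,12,"d10")
st=manip.sense();print(st["tcp_pos"],st["force"])
E
```

```text
[ 0.66764429 -0.00663021  0.07331674] [-1.42477536 -0.44613474  6.64368541]
```

View pics/d10.png

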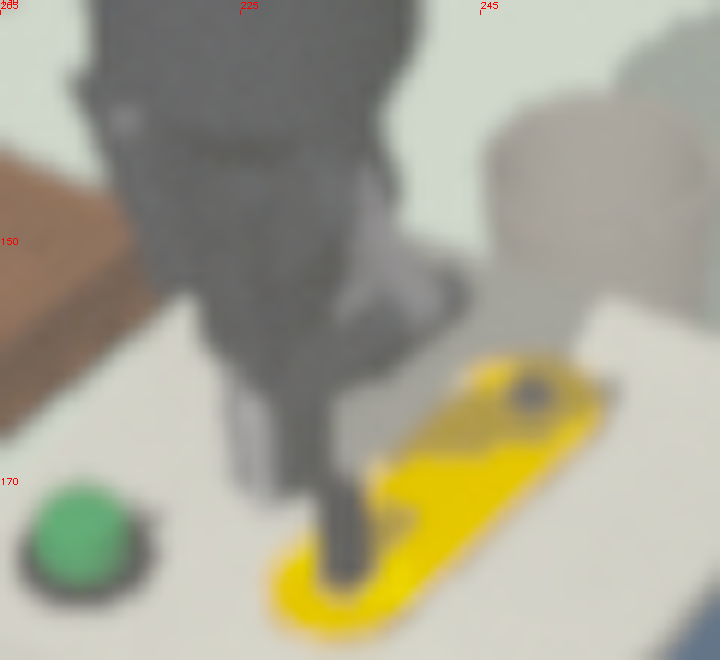

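```bash
python3 - <<'E'
from h import *
for z in (.073,.1,.105,.131): print(z,unp("side",[228.0,171.2],z).round(4), unp("side",(233.6,169.9),z).round(4))
E
```

```text
0.073 [[ 0.6877 -0.0259  0.073 ]] [[ 0.6784 -0.0402  0.073 ]]
0.1 [[ 0.6665 -0.0023  0.1   ]] [[ 0.6575 -0.0162  0.1   ]]
0.105 [[0.6626 0.002  0.105 ]] [[ 0.6536 -0.0118  0.105 ]]
0.131 [[0.6422 0.0247 0.131 ]] [[0.6335 0.0114 0.131 ]]
```

Emit:
{"op": "send_rows", "data": {
  "steps": [
    [[1,0,0,0.04,0],[1,0,0,0.09,0],[1,-0.0375,0.017,0.09,0.18],[1,-0.0375,0.017,0.09,0.36],[1,-0.0375,0.017,0.09,0.36],[1,-0.0375,0.017,0.09,0.36],[1,-0.0375,0.017,0.09,0.36]]
  ]
}}

```text
t: 10.58
tcp_pos: [0.63, 0.0102, 0.1621]
tool_rot: [-0.041, 0.706, 0.041, 0.706]
force: [0.3, -0.0, -0.3]
finger_gap: 0.002
```

```bash
cat > look.py <<'E'
from h import *
import sys
def look(n,x0,y0,w,h,s,name,g=.6,k=2):
    m=np.mean([snap(n).astype(float) for _ in range(k)],0)
    m=np.clip(255*(m/255)**g,0,255).astype(np.uint8)
    crop(m,x0,y0,w,h,s,name); return m
a=sys.argv
if len(a)>1:
    look(a[1],*map(int,a[2:7]),a[7])
    st=manip.sense();print(st["t"],st["tcp_pos"].round(4),st["force"].round(1),round(st["finger_gap"],3))
    q=proj(a[1],[st["tcp_pos"]])[0];print(q,(q-[int(a[2]),int(a[3])])*int(a[6]))
E
python3 look.py side 205 110 60 75 10 e1
```

```text
10.675 [0.6299 0.0103 0.1622] [-0.4 -0.6 -1.1] -0.003
[234.4788367  161.33182803] [294.78836697 513.31828026]
```

View pics/e1.png

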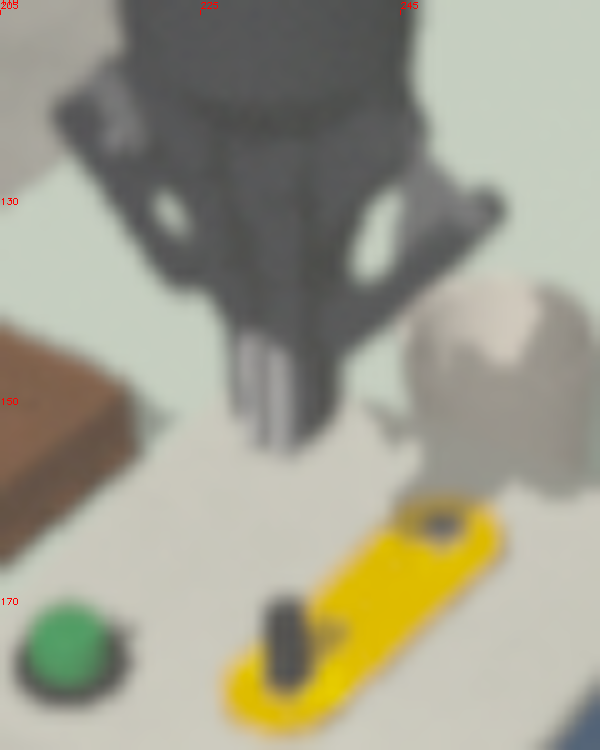

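Emit:
{"op": "send_rows", "data": {
  "steps": [
    [[0.5,0,0,0,0],[0.5,0,0,0,0],[0.5,0,0,0,0],[0.5,0,0,0,0]]
  ]
}}

```text
t: 11.18
tcp_pos: [0.6297, 0.0104, 0.1625]
tool_rot: [-0.042, 0.706, 0.042, 0.706]
force: [-0.8, 0.3, -0.4]
finger_gap: 0.502
```

```bash
python3 look.py side 205 110 60 75 10 e2
```

```text
11.275 [0.6297 0.0104 0.1625] [ 0.3 -0.8 -0.1] 0.497
[234.49757242 161.28827552] [294.97572415 512.88275522]
```

View pics/e2.png

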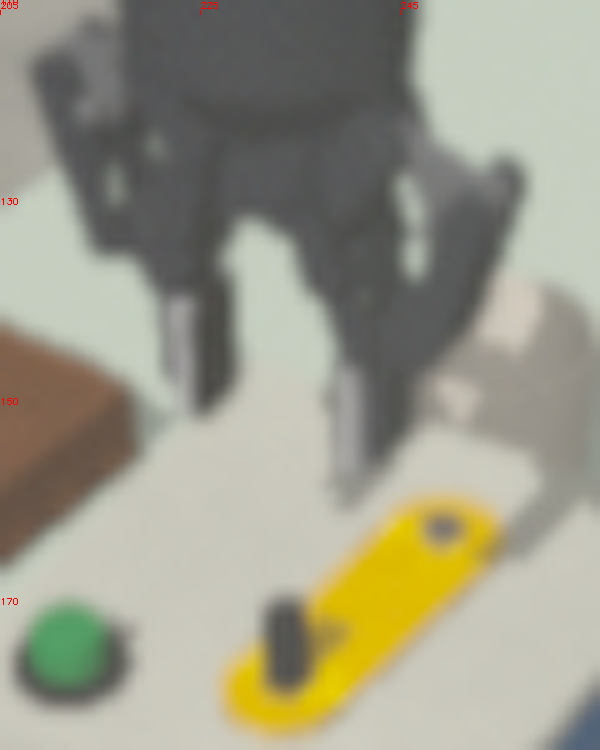

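Emit:
{"op": "send_rows", "data": {
  "steps": [
    [[0.5,0,0,-0.03,0],[0.5,0,0,-0.06,0],[0.5,0,0,-0.076,0],[0.5,0,0,-0.076,0],[1,0,0,-0.076,0],[1,0,0,-0.076,0],[1,0,0,-0.076,0],[1,0,0,-0.076,0]]
  ]
}}

```text
t: 12.28
tcp_pos: [0.6308, 0.0103, 0.0878]
tool_rot: [-0.042, 0.705, 0.042, 0.707]
force: [1.3, 0.7, 5.4]
finger_gap: 0.152
```

Emit:
{"op": "send_rows", "data": {
  "steps": [
    [[1,0.013,0,0.001,-0.17],[1,0.0256,-0.0022,0.001,-0.34],[1,0.0378,-0.0065,0.001,-0.51],[1,0.049,-0.0128,0.001,-0.68],[1,0.059,-0.021,0.001,-0.85],[1,0.0676,-0.0307,0.001,-1.02],[1,0.0743,-0.0417,0.001,-1.19],[1,0.079,-0.0536,0.001,-1.36]]
  ]
}}

```text
t: 13.28
tcp_pos: [0.7066, -0.0432, 0.0877]
tool_rot: [0.412, 0.576, -0.414, 0.572]
force: [-4.8, 0.5, 6.0]
finger_gap: 0.146
```

Emit:
{"op": "send_rows", "data": {
  "steps": [
    [[1,0,0,0,0],[0.5,0,0,0,0],[0.5,0,0,0,0],[0.5,0,0,0,0],[0.5,0,0,0.06,0],[0.5,0,0,0.1,0],[0.5,0,0,0.1,0]]
  ]
}}

```text
t: 14.15
tcp_pos: [0.7118, -0.0436, 0.1925]
tool_rot: [0.413, 0.572, -0.41, 0.578]
force: [-0.6, 0.0, -0.2]
finger_gap: 0.5
```

```bash
python3 look.py side 190 110 90 90 8 e3
```

```text
14.25 [ 0.7085 -0.043   0.1876] [ 0.4 -0.   0.8] 0.502
[224.37946295 133.72485385] [275.03570358 189.79883084]
```

View pics/e3.png

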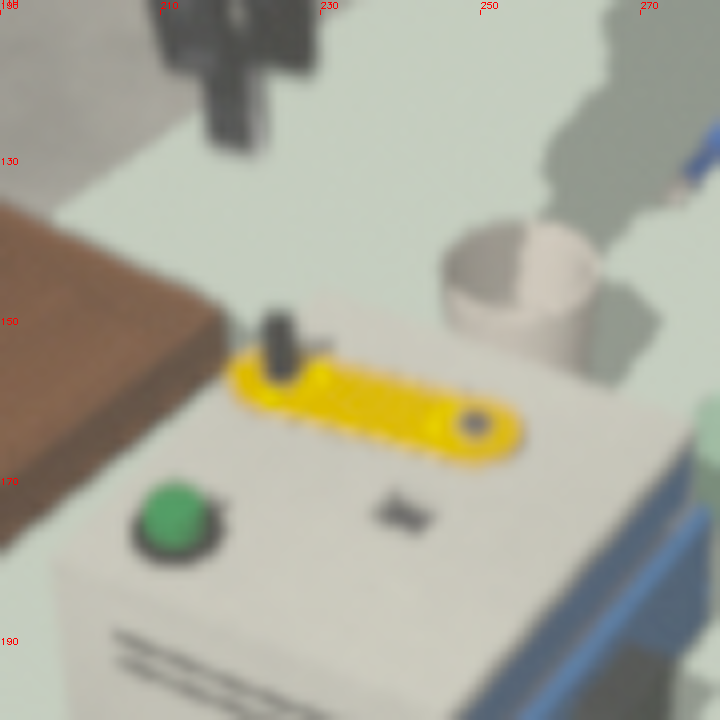

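Emit:
{"op": "send_rows", "data": {
  "steps": [
    [[0.3,-0.04,0.05,0,0.1],[0.3,-0.266,0.33,0,0.775],[0.3,-0.266,0.33,0,0.775],[0.3,-0.266,0.33,0,0.775],[0.3,-0.266,0.33,0,0.775],[0.3,-0.266,0.33,0,0.775],[0.3,-0.266,0.33,0,0.775],[0.3,-0.266,0.33,0,0.775]]
  ]
}}

```text
t: 15.25
tcp_pos: [0.4384, 0.2885, 0.1858]
tool_rot: [0.161, 0.69, -0.163, 0.687]
force: [-0.1, -0.3, -0.9]
finger_gap: 0.704
```

Emit:
{"op": "send_rows", "data": {
  "steps": [
    [[0.3,0,0,0,0],[0.3,0,0,-0.03,0],[0.3,0,0,-0.03,0],[0.3,0,0,-0.03,0]]
  ]
}}

```text
t: 15.75
tcp_pos: [0.4436, 0.2861, 0.1577]
tool_rot: [0.164, 0.688, -0.164, 0.688]
force: [-0.1, -0.5, 0.4]
finger_gap: 0.702
```

```bash
python3 look.py side 180 220 80 80 8 e4;python3 look.py top 110 170 90 85 7 e4t
```

```text
15.85 [0.4438 0.2866 0.1583] [-0.7  0.2 -0.7] 0.699
[220.40257063 260.07990655] [323.22056506 320.63925237]
15.95 [0.4435 0.2868 0.1583] [ 0.   0.2 -0. ] 0.699
[144.58973948 225.94773392] [242.12817635 391.63413744]
```

View pics/e4.png

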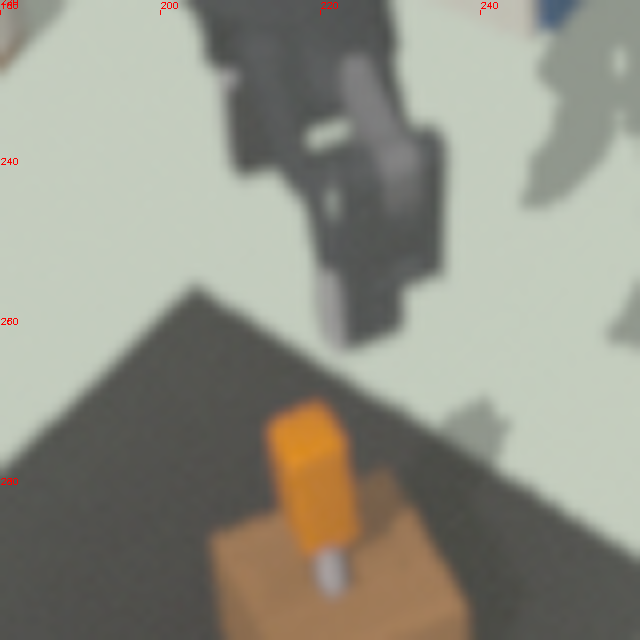

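View pics/e4t.png

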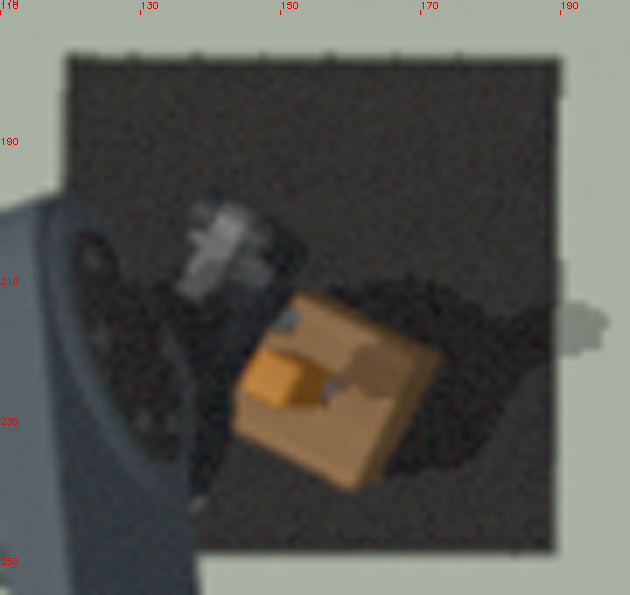

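Emit:
{"op": "send_rows", "data": {
  "steps": [
    [[0.3,-0.001,0,-0.03,0],[0.3,-0.001,0,-0.06,0],[0.3,-0.001,0,-0.09,0],[0.3,-0.001,0,-0.11,0],[0.3,-0.001,0,-0.11,0]]
  ]
}}

```text
t: 16.58
tcp_pos: [0.441, 0.2866, 0.0467]
tool_rot: [0.163, 0.689, -0.164, 0.687]
force: [0.6, -0.5, -0.1]
finger_gap: 0.702
```

```bash
python3 look.py side 180 230 80 80 8 e5
```

```text
16.675 [0.4423 0.2871 0.0482] [ 0.3 -0.5  0.5] 0.7
[223.3225012  290.57009846] [346.58000957 484.56078769]
```

View pics/e5.png

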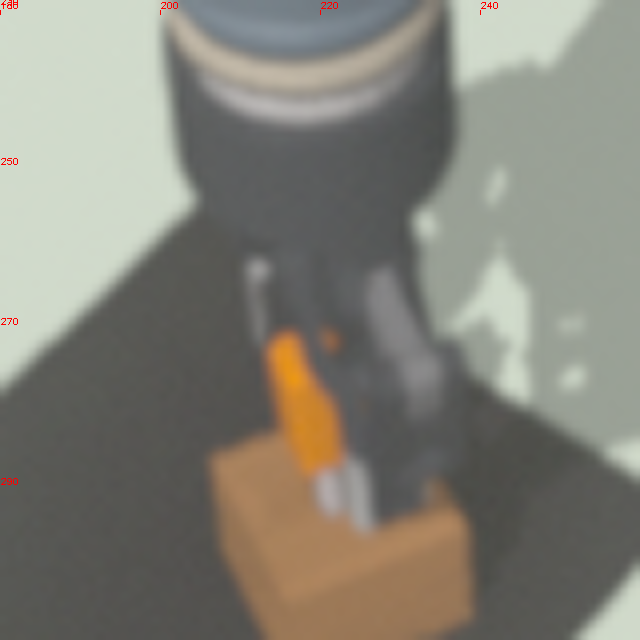

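Emit:
{"op": "send_rows", "data": {
  "steps": [
    [[1,0,0,0,0],[1,0,0,0,0],[1,0,0,0,0],[1,0,0,0,0],[1,0,0,0,0],[1,0,0,0,0]]
  ],
  "grip_force": 40
}}

```text
t: 17.42
tcp_pos: [0.4423, 0.287, 0.0482]
tool_rot: [0.164, 0.687, -0.163, 0.688]
force: [-0.6, -0.7, 5.9]
finger_gap: 0.204
```

```bash
python3 look.py side 180 230 80 80 8 e6; python3 look.py top 110 170 90 85 7 e6t
```

```text
17.525 [0.4423 0.2871 0.0482] [-0.8 -0.8  5.7] 0.204
[223.34100359 290.55574928] [346.72802875 484.44599425]
17.625 [0.4423 0.2871 0.0482] [-0.2 -0.1  5.9] 0.205
[155.37041482 225.38707071] [317.59290374 387.70949498]
```

View pics/e6.png

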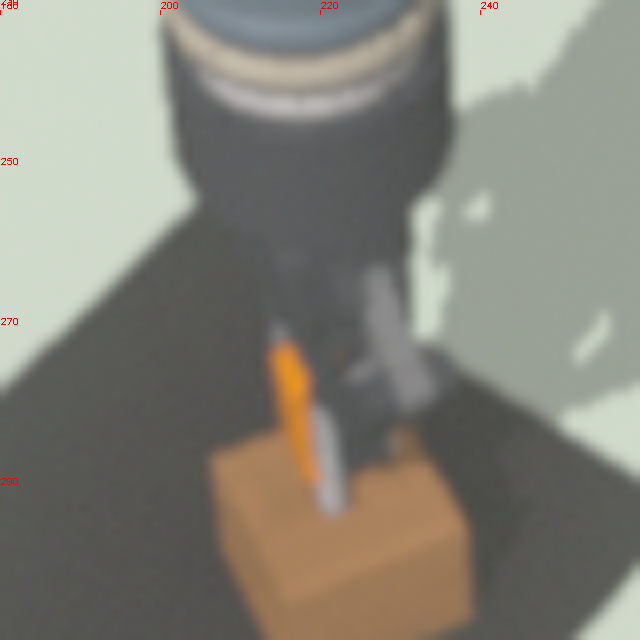

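```bash
python3 look.py top 225 100 100 95 8 e7; python3 -c "
from h import *
print(unp('side',(240.4,174.4),.1))"
```

```text
17.725 [0.4423 0.2871 0.0482] [-0.8  0.1  6.3] 0.203
[155.36765067 225.39039648] [-557.05879461 1003.12317185]
[[ 0.6300329 -0.0126465  0.1      ]]
```

View pics/e7.png

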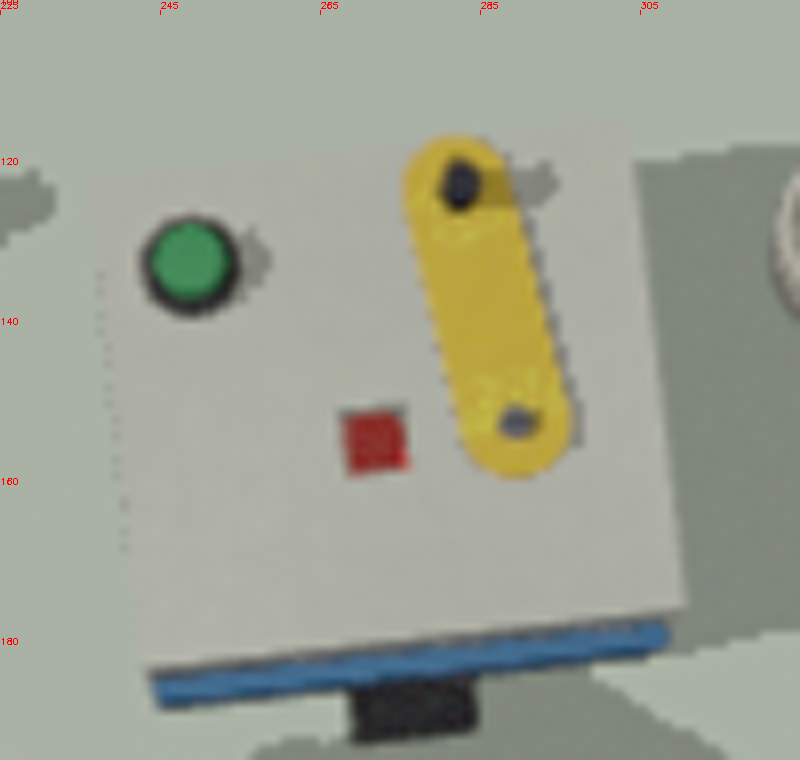

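```bash
python3 -c "
from h import *
print(unp('top',(271.3,154.8),.1),unp('top',((516+.5)/8+224.5,(423+.5)/8+99.5),.109),unp('top',((460+.5)/8+224.5,(175+.5)/8+99.5),.131))"
```

```text
[[ 0.63021542 -0.01876332  0.1       ]] [[ 0.63577362 -0.06378551  0.109     ]] [[ 0.71060596 -0.04366799  0.131     ]]
```

Emit:
{"op": "send_rows", "data": {
  "steps": [
    [[1,0,0,0.02,0],[1,0,0,0.04,0],[1,0,0,0.07,0],[1,0,0,0.11,0],[1,0,0,0.15,0],[1,0,0,0.15,0]]
  ]
}}

```text
t: 18.48
tcp_pos: [0.4436, 0.2876, 0.2003]
tool_rot: [0.165, 0.686, -0.162, 0.69]
force: [-0.4, -0.5, -0.5]
finger_gap: 0.207
```

```bash
python3 look.py side 180 210 80 90 8 e8
```

```text
18.575 [0.441  0.2866 0.1971] [-0.2  0.4 -1. ] 0.204
[220.39805548 249.06608086] [323.18444382 312.52864685]
```

View pics/e8.png

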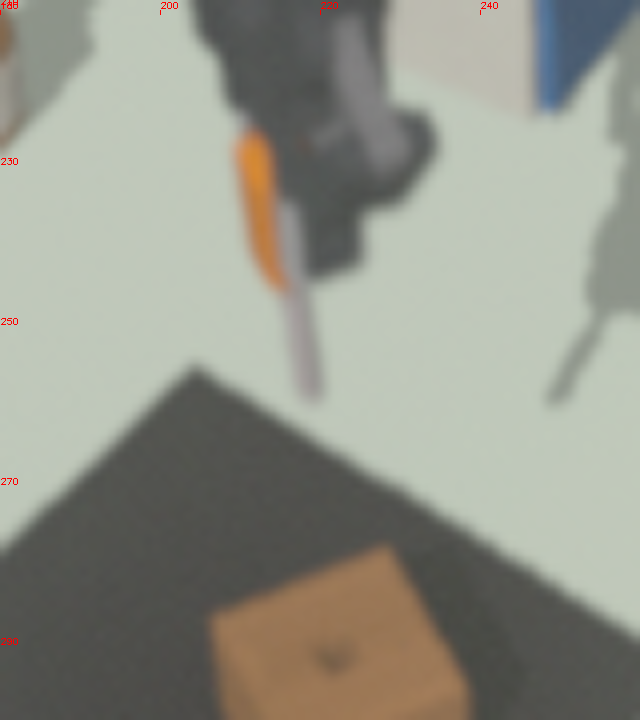

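Emit:
{"op": "send_rows", "data": {
  "steps": [
    [[1,0.03,-0.05,0,0],[1,0.06,-0.1,0,0],[1,0.09,-0.15,0,0],[1,0.12,-0.2,0,0],[1,0.15,-0.25,0,0],[1,0.188,-0.306,0,0],[1,0.188,-0.306,0,0],[1,0.188,-0.306,0,0]]
  ]
}}

```text
t: 19.58
tcp_pos: [0.6281, -0.0191, 0.1951]
tool_rot: [0.164, 0.69, -0.164, 0.686]
force: [-0.5, 0.4, -0.4]
finger_gap: 0.203
```

Emit:
{"op": "send_rows", "data": {
  "steps": [
    [[1,0,0,-0.02,0],[1,0,0,-0.035,0],[1,0,0,-0.035,0],[1,0,0,-0.035,0]]
  ]
}}

```text
t: 20.08
tcp_pos: [0.6297, -0.0185, 0.1628]
tool_rot: [0.163, 0.688, -0.163, 0.688]
force: [0.7, -0.1, -0.8]
finger_gap: 0.204
```

```bash
python3 look.py side 200 120 80 80 8 e9
```

```text
20.175 [ 0.6302 -0.019   0.1633] [ 0.6 -0.6 -0. ] 0.204
[241.21529045 155.51373316] [329.7223236 284.1098653]
```

View pics/e9.png

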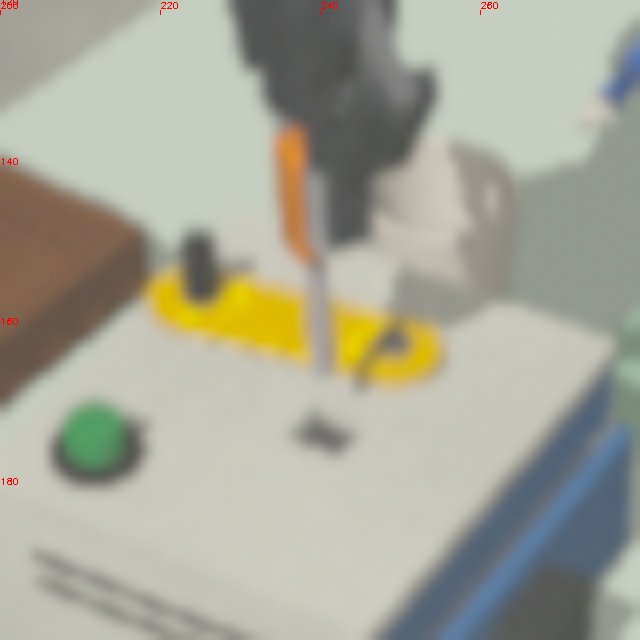

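Emit:
{"op": "send_rows", "data": {
  "steps": [
    [[1,0,0,-0.02,0],[1,0,0,-0.035,0],[1,0,0,-0.045,0],[1,0,0,-0.05,0],[1,0,0,-0.055,0],[1,0,0,-0.06,0],[1,0,0,-0.062,0],[1,0,0,-0.062,0]]
  ]
}}

```text
t: 21.18
tcp_pos: [0.6299, -0.0192, 0.1008]
tool_rot: [0.164, 0.688, -0.164, 0.688]
force: [-1.0, -0.3, 3.3]
finger_gap: 0.206
```

```bash
python3 look.py side 190 110 110 130 6 e10
```

```text
21.275 [ 0.6299 -0.0192  0.1009] [-0.6  0.6  2.6] 0.205
[241.89314146 172.95429577] [311.35884875 377.72577463]
```

View pics/e10.png

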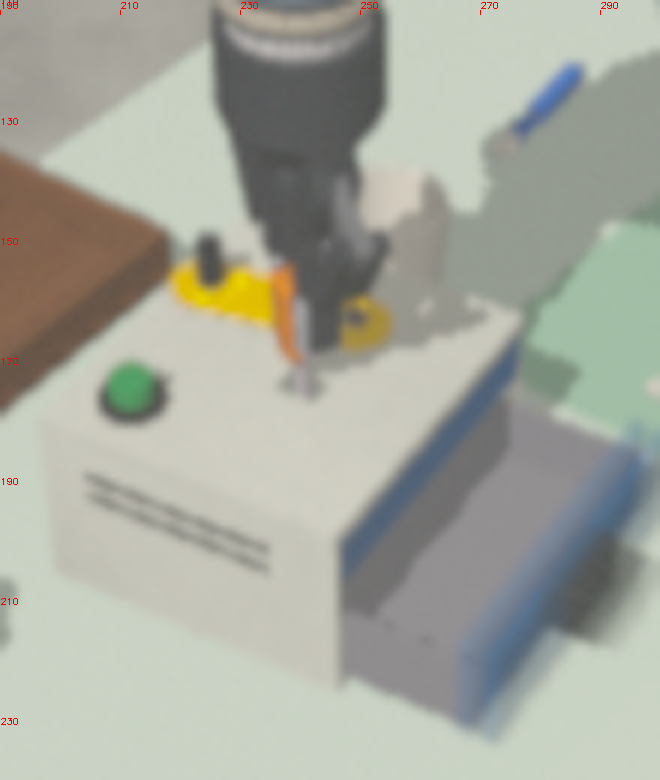

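Emit:
{"op": "send_rows", "data": {
  "steps": [
    [[1,0,0,0,0],[1,0,0,0.03,0],[1,0,0,0.07,0],[1,0,0,0.098,0],[1,0,0,0.098,0],[1,-0.03,0.05,0.098,0],[1,-0.06,0.1,0.098,0],[1,-0.09,0.15,0.098,0]]
  ]
}}

```text
t: 22.28
tcp_pos: [0.5377, 0.1319, 0.1965]
tool_rot: [0.164, 0.689, -0.164, 0.687]
force: [1.1, 0.8, -0.6]
finger_gap: 0.199
```

Emit:
{"op": "send_rows", "data": {
  "steps": [
    [[1,-0.03,0.05,0,0],[1,-0.06,0.1,0,0],[1,-0.098,0.156,0,0],[1,-0.098,0.156,0,0],[1,-0.098,0.156,0,0],[1,-0.098,0.156,0,0]]
  ]
}}

```text
t: 23.02
tcp_pos: [0.4425, 0.2857, 0.1979]
tool_rot: [0.164, 0.688, -0.164, 0.688]
force: [0.4, -0.4, -0.4]
finger_gap: 0.2
```

```bash
python3 look.py side 180 210 80 90 8 f1;python3 look.py top 200 80 240 180 3 f1t
```

```text
23.125 [0.4427 0.2856 0.1982] [ 0.  -0.9 -0.4] 0.203
[220.07015779 248.05475431] [320.56126231 304.43803448]
23.225 [0.4425 0.2858 0.1984] [ 0.6  0.2 -1.2] 0.205
[140.44613907 226.77921287] [-178.66158278  440.3376386 ]
```

View pics/f1.png

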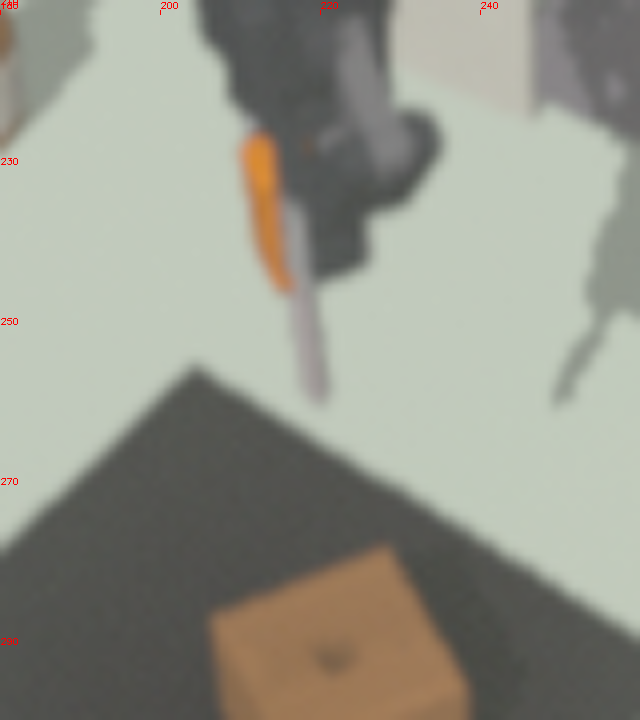

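View pics/f1t.png

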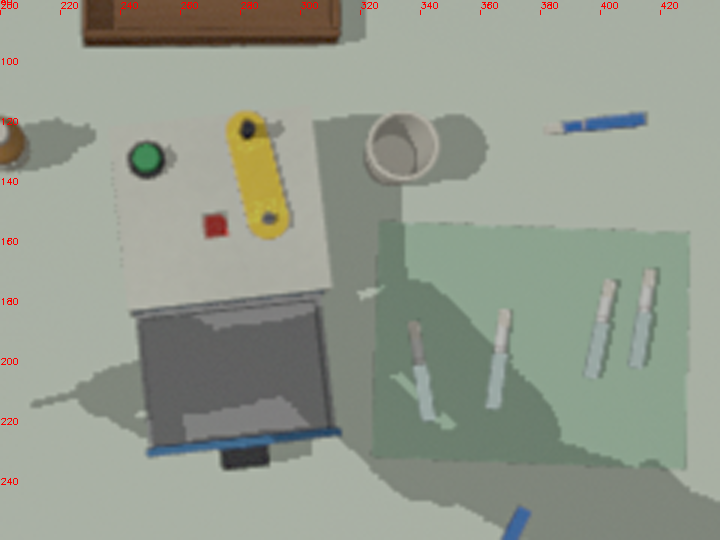

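Emit:
{"op": "send_rows", "data": {
  "steps": [
    [[1,0,0.0014,-0.04,0],[1,0,0.0014,-0.08,0],[1,0,0.0014,-0.108,0],[1,0,0.0014,-0.108,0],[1,0,0.0014,-0.108,0]]
  ]
}}

```text
t: 23.85
tcp_pos: [0.4428, 0.2883, 0.0914]
tool_rot: [0.164, 0.687, -0.163, 0.688]
force: [-0.8, -0.5, 0.3]
finger_gap: 0.201
```

```bash
python3 look.py side 190 240 65 70 10 f2
```

```text
23.95 [0.4429 0.2885 0.0919] [-0.   0.1 -0.2] 0.202
[221.72812459 279.42628174] [317.28124585 394.26281737]
```

View pics/f2.png

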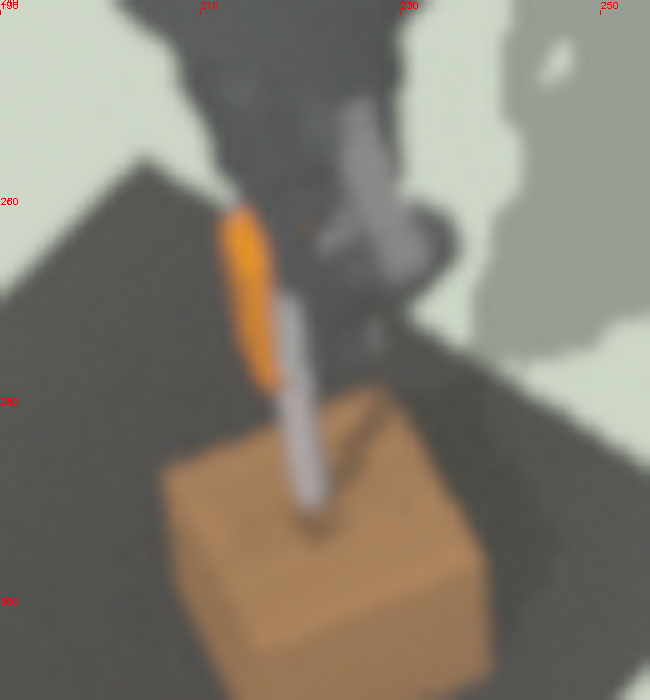

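Emit:
{"op": "send_rows", "data": {
  "steps": [
    [[1,-0.0006,-0.0014,0,0],[1,-0.0006,-0.0014,-0.004,0],[1,-0.0006,-0.0014,-0.008,0],[1,-0.0006,-0.0014,-0.014,0],[1,-0.0006,-0.0014,-0.014,0]]
  ]
}}

```text
t: 24.58
tcp_pos: [0.4405, 0.2866, 0.0758]
tool_rot: [0.163, 0.688, -0.164, 0.687]
force: [0.5, 0.3, -0.5]
finger_gap: 0.203
```

Emit:
{"op": "send_rows", "data": {
  "steps": [
    [[1,0,0,-0.005,0],[1,0,0,-0.012,0],[1,0,0,-0.02,0],[1,0,0,-0.027,0],[1,0,0,-0.027,0],[1,0,0,-0.027,0]]
  ]
}}

```text
t: 25.32
tcp_pos: [0.441, 0.2868, 0.0495]
tool_rot: [0.164, 0.688, -0.164, 0.688]
force: [0.1, 0.4, -0.8]
finger_gap: 0.201
```

```bash
python3 look.py side 190 240 65 70 10 f3
```

```text
25.425 [0.4411 0.2868 0.0496] [-0.2 -0.5 -0.1] 0.204
[223.75370733 290.38546092] [337.53707332 503.85460924]
```

View pics/f3.png

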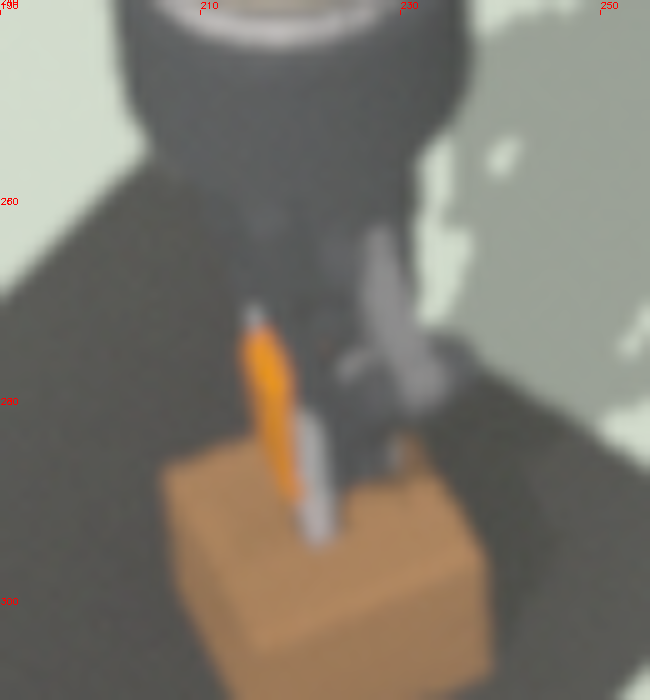

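Seated. I'll release the pin and raise the gripper.

Emit:
{"op": "send_rows", "data": {
  "steps": [
    [[0.4,0,0,0,0],[0.4,0,0,0,0],[0.4,0,0,0,0],[0.4,0,0,0,0],[0.4,0,0,0.06,0],[0.4,0,0,0.12,0],[0.4,0,0,0.15,0]]
  ],
  "grip_force": 20
}}

```text
t: 26.3
tcp_pos: [0.4424, 0.2874, 0.2027]
tool_rot: [0.165, 0.686, -0.163, 0.689]
force: [0.0, 0.7, 0.4]
finger_gap: 0.597
```

```bash
python3 look.py side 190 220 65 90 8 f4;python3 look.py top 300 140 140 110 5 f4t
```

```text
26.4 [0.4435 0.2879 0.2034] [-0.2 -0.7  0.1] 0.597
[218.92275834 246.92144559] [231.38206672 215.37156474]
26.5 [0.4408 0.2868 0.1996] [ 0.  -0.  -0.3] 0.603
[139.87709129 227.50632267] [-800.61454355  437.53161334]
```

View pics/f4.png

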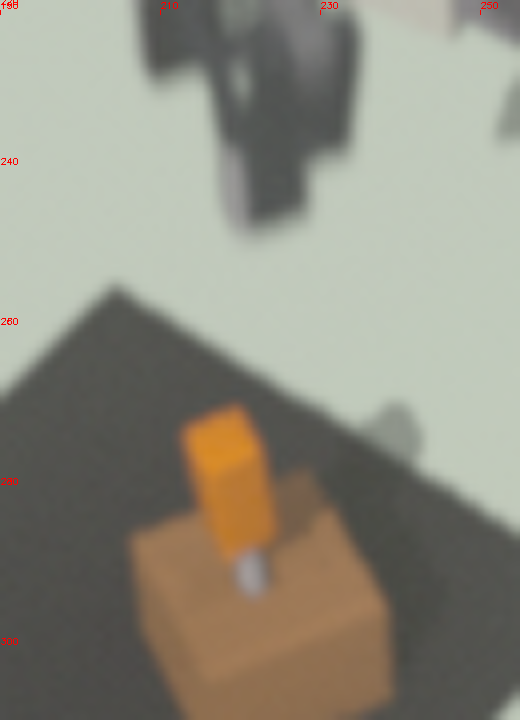

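View pics/f4t.png

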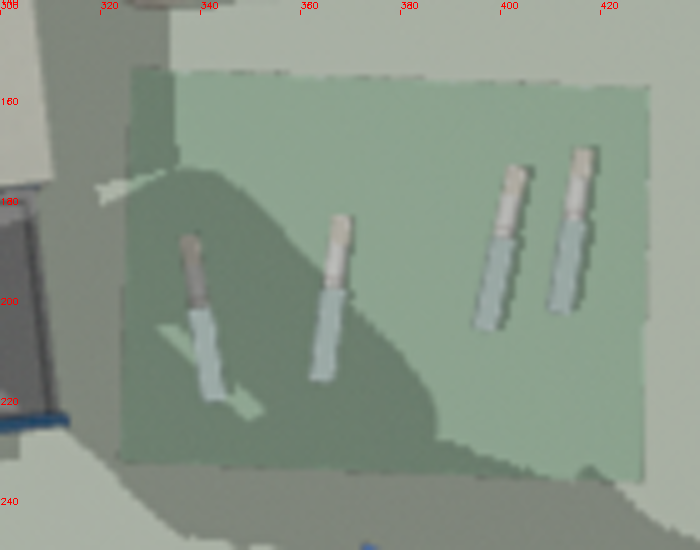

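```bash
python3 - <<'E'
from fit import *
def a(x,y,s,x0,y0):return ((x+.5)/s-.5+x0,(y+.5)/s-.5+y0)
u=lambda p:a(*p,5,300,140)
for t,b in [((190,237),(214,398)),((343,215),(322,378)),((517,165),(487,328)),((583,148),(562,312))]:
    x,r=fit([("top",u(t),[.047,0,.008]),("top",u(b),[-.046,0,.010])],[.5,-.25,0.])
    g=x[:2]-.005*np.array([np.cos(x[2]),np.sin(x[2])])
    print(x.round(4),abs(r).max().round(1),"grasp",g.round(4))
d=lambda p:a(*p,3,200,80)
c=np.array([unp("top",d(p),.048)[0] for p in [(138,318),(316,300),(332,430),(150,447)]]);print(c.round(4),c.mean(0))
E=0
h=np.array([.6413,-.0238]);yaw=.118
R=np.array([[np.cos(yaw),-np.sin(yaw)],[np.sin(yaw),np.cos(yaw)]])
for y in(-.051,-.017,.017,.051):print((h+R@[-.142,y]).round(4))
E
```

```text
[ 0.5115 -0.2133  0.1504] 0.5 grasp [ 0.5065 -0.2141]
[ 0.5244 -0.2853 -0.1287] 0.3 grasp [ 0.5194 -0.2846]
[ 0.5537 -0.3788 -0.1872] 0.1 grasp [ 0.5488 -0.3779]
[ 0.5635 -0.4178 -0.1356] 0.1 grasp [ 0.5586 -0.4172]
[[ 0.553   0.0474  0.048 ]
 [ 0.5719 -0.1116  0.048 ]
 [ 0.456  -0.1272  0.048 ]
 [ 0.438   0.0345  0.048 ]] [ 0.50474476 -0.03922806  0.048     ]
[ 0.5063 -0.0912]
[ 0.5023 -0.0574]
[ 0.4983 -0.0236]
[0.4943 0.0101]
```

Emit:
{"op": "send_rows", "data": {
  "steps": [
    [[0.65,0,0,0,0],[0.65,0.065,-0.501,0,-0.95],[0.65,0.065,-0.501,0,-0.95],[0.65,0.065,-0.501,0,-0.95],[0.65,0.065,-0.501,0,-0.95],[0.65,0.065,-0.501,0,-0.95],[0.65,0.065,-0.501,0,-0.95],[0.65,0.065,-0.501,0,-0.95]]
  ]
}}

```text
t: 27.5
tcp_pos: [0.4965, -0.1487, 0.1978]
tool_rot: [0.46, 0.538, -0.46, 0.536]
force: [0.7, -0.2, -0.8]
finger_gap: 0.351
```

Emit:
{"op": "send_rows", "data": {
  "steps": [
    [[0.65,0.009,-0.066,0,0],[0.65,0.009,-0.066,-0.05,0],[0.65,0.009,-0.066,-0.1,0],[0.65,0.009,-0.066,-0.15,0],[0.65,0.009,-0.066,-0.17,0],[0.65,0.009,-0.066,-0.17,0],[0.65,0.009,-0.066,-0.17,0]]
  ]
}}

```text
t: 28.38
tcp_pos: [0.5065, -0.2131, 0.0294]
tool_rot: [0.46, 0.537, -0.46, 0.537]
force: [0.3, 0.1, 0.3]
finger_gap: 0.348
```

```bash
python3 look.py side 270 110 80 90 8 g1;python3 look.py top 300 150 80 80 8 g1t
```

```text
28.475 [ 0.5071 -0.2134  0.0304] [-0.6  0.1 -0. ] 0.352
[314.3083935  173.14842451] [354.46714801 505.18739604]
28.575 [ 0.5071 -0.2134  0.0306] [ 0.6 -0.2 -0.4] 0.349
[341.54009666 204.62813645] [332.3207733 437.0250916]
```

View pics/g1.png

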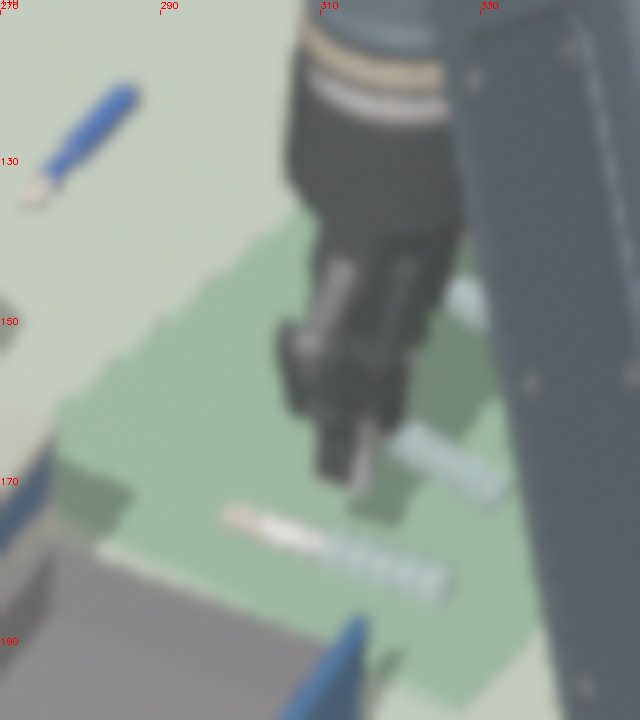

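View pics/g1t.png

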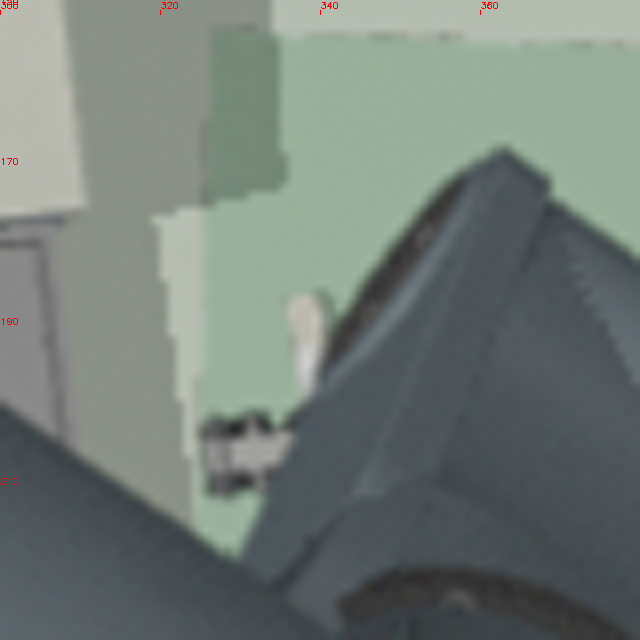

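Emit:
{"op": "send_rows", "data": {
  "steps": [
    [[0.65,0,0,-0.02,0],[0.65,0,0,-0.032,0],[0.65,0,0,-0.038,0],[0.65,0,0,-0.042,0],[0.65,0,0,-0.042,0]]
  ]
}}

```text
t: 29.2
tcp_pos: [0.5064, -0.213, -0.0125]
tool_rot: [0.46, 0.537, -0.46, 0.537]
force: [-0.5, 0.1, -0.0]
finger_gap: 0.35
```

```bash
python3 look.py side 280 140 65 60 10 g2
```

```text
29.3 [ 0.5066 -0.2132 -0.0122] [0.1 0.8 0.4] 0.347
[313.30556683 183.74826214] [333.05566828 437.48262142]
```

View pics/g2.png

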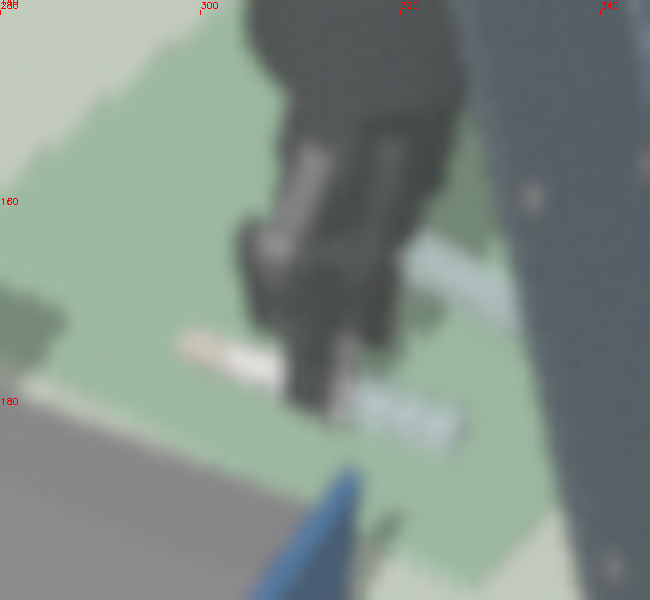

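Emit:
{"op": "send_rows", "data": {
  "steps": [
    [[0.65,0,0,-0.003,0],[0.65,0,0,-0.006,0],[0.65,0,0,-0.006,0],[1,0,0,-0.006,0],[1,0,0,-0.006,0],[1,0,0,-0.006,0],[1,0,0,-0.006,0]]
  ]
}}

```text
t: 30.18
tcp_pos: [0.5064, -0.2131, -0.0184]
tool_rot: [0.46, 0.537, -0.46, 0.537]
force: [-0.2, 0.6, 0.8]
finger_gap: 0.129
```

Emit:
{"op": "send_rows", "data": {
  "steps": [
    [[1,0,0,0.03,0],[1,0,0,0.08,0],[1,0,0,0.12,0],[1,0,0.06,0.12,-0.03],[1,-0.01,0.12,0.12,-0.03],[1,-0.012,0.18,0.12,-0.03],[1,-0.012,0.223,0.12,-0.03],[1,-0.012,0.223,0.12,-0.03]]
  ]
}}

```text
t: 31.18
tcp_pos: [0.4933, 0.0128, 0.1015]
tool_rot: [0.467, 0.532, -0.467, 0.531]
force: [-0.8, -0.7, -0.1]
finger_gap: 0.125
```

```bash
python3 look.py side 230 120 100 130 6 g3
```

```text
31.275 [0.4945 0.01   0.1016] [ 0.4  0.2 -1. ] 0.129
[275.11204014 198.73705799] [270.67224082 472.42234796]
```

View pics/g3.png

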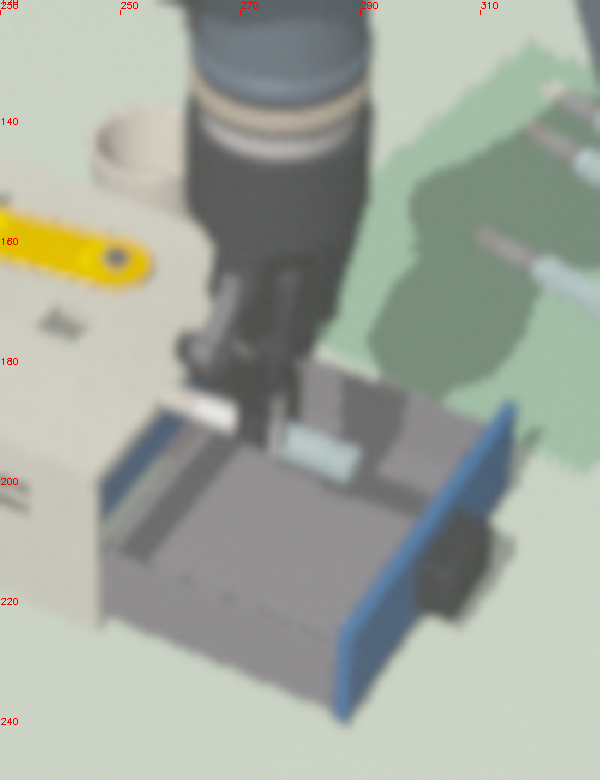

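Emit:
{"op": "send_rows", "data": {
  "steps": [
    [[1,0,0,-0.03,0],[1,0,0,-0.07,0],[1,0,0,-0.095,0],[1,0,0,-0.104,0],[1,0,0,-0.104,0],[0.72,0,0,-0.104,0],[0.72,0,0,-0.104,0],[0.72,0,0,-0.104,0]]
  ]
}}

```text
t: 32.28
tcp_pos: [0.4948, 0.01, -0.0018]
tool_rot: [0.468, 0.53, -0.468, 0.53]
force: [0.6, -0.6, 0.4]
finger_gap: 0.278
```

Emit:
{"op": "send_rows", "data": {
  "steps": [
    [[0.72,0,0,0.03,0],[0.72,0,0,0.09,0],[0.72,0,0,0.14,0],[0.65,0.02,-0.06,0.16,-0.12],[0.65,0.025,-0.12,0.16,-0.25],[0.65,0.025,-0.18,0.16,-0.25],[0.65,0.025,-0.24,0.16,-0.25],[0.65,0.025,-0.295,0.16,-0.25]]
  ]
}}

```text
t: 33.28
tcp_pos: [0.5191, -0.287, 0.1579]
tool_rot: [0.531, 0.467, -0.531, 0.468]
force: [0.8, -0.6, 0.7]
finger_gap: 0.35
```

```bash
python3 look.py side 230 120 100 130 6 g4;python3 look.py top 230 140 200 110 4 g4t
```

```text
33.375 [ 0.52   -0.2916  0.1581] [ 0.1 -0.2  0.6] 0.351
[328.18836117 124.78708582] [589.13016702  28.72251494]
33.475 [ 0.5188 -0.2856  0.1574] [ 0.6  1.3 -0.5] 0.355
[381.28135073 199.0130409 ] [605.12540294 236.05216361]
```

View pics/g4.png

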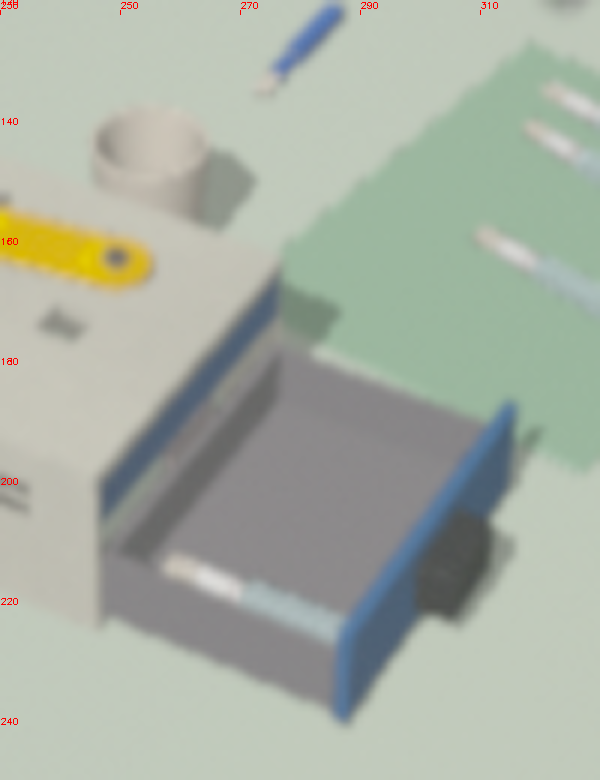

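View pics/g4t.png

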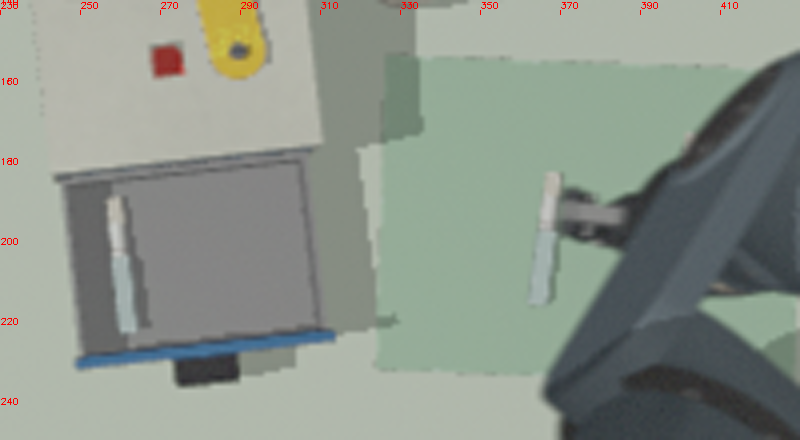

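Emit:
{"op": "send_rows", "data": {
  "steps": [
    [[0.65,0,0,-0.05,0],[0.65,0,0,-0.1,0],[0.65,0,0,-0.14,0],[0.65,0,0,-0.16,0],[0.65,0,0,-0.17,0],[0.65,0,0,-0.175,0],[0.65,0,0,-0.175,0]]
  ]
}}

```text
t: 34.35
tcp_pos: [0.5198, -0.2848, -0.0169]
tool_rot: [0.53, 0.467, -0.53, 0.468]
force: [-0.0, 0.0, 0.4]
finger_gap: 0.345
```

```bash
python3 look.py side 290 120 65 60 10 g5
```

```text
34.45 [ 0.52   -0.2853 -0.0165] [0.3 0.9 0.9] 0.348
[321.76906576 170.96847436] [317.6906576  509.68474363]
```

View pics/g5.png

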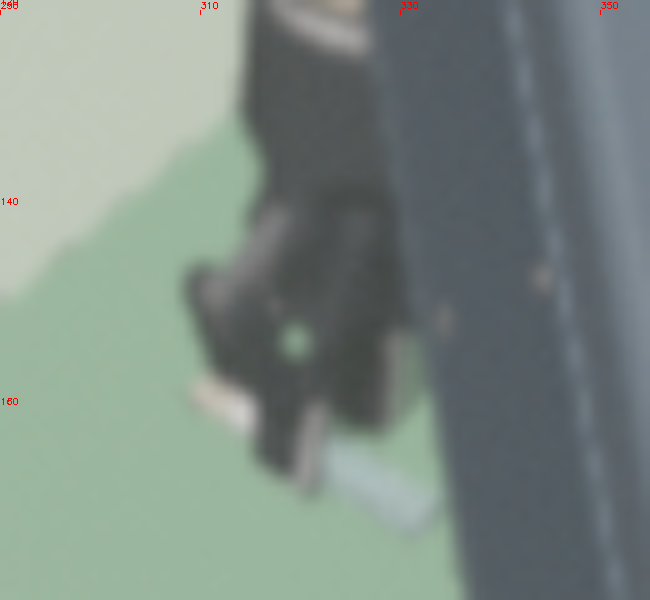

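Aligned. I'll go down 2 mm and close, then lift and carry this brush to slot y=+17 (0.498, -0.0236).

Emit:
{"op": "send_rows", "data": {
  "steps": [
    [[0.65,0,0,-0.002,0],[1,0,0,-0.002,0],[1,0,0,-0.002,0],[1,0,0,-0.002,0],[1,0,0,-0.002,0]]
  ]
}}

```text
t: 35.08
tcp_pos: [0.5195, -0.2852, -0.0191]
tool_rot: [-0.531, -0.467, 0.531, -0.468]
force: [-1.1, 0.3, 3.8]
finger_gap: 0.125
```

Emit:
{"op": "send_rows", "data": {
  "steps": [
    [[1,0,0,0.04,0],[1,0,0,0.09,0],[1,0,0,0.12,0],[1,-0.005,0.06,0.12,0.1],[1,-0.01,0.12,0.12,0.247],[1,-0.0215,0.18,0.12,0.247],[1,-0.0215,0.24,0.12,0.247],[1,-0.0215,0.261,0.12,0.247]]
  ]
}}

```text
t: 36.08
tcp_pos: [0.4963, -0.0206, 0.1002]
tool_rot: [0.468, 0.531, -0.468, 0.529]
force: [-0.2, -1.4, -0.2]
finger_gap: 0.132
```

Emit:
{"op": "send_rows", "data": {
  "steps": [
    [[1,0,0,-0.03,0],[1,0,0,-0.07,0],[1,0,0,-0.09,0],[1,0,0,-0.09,0]]
  ]
}}

```text
t: 36.58
tcp_pos: [0.4965, -0.0236, 0.009]
tool_rot: [0.468, 0.531, -0.47, 0.528]
force: [-0.4, 0.4, -0.7]
finger_gap: 0.128
```

```bash
python3 look.py side 230 120 100 130 6 g6
```

```text
36.675 [ 0.4981 -0.0241  0.0107] [-0.1  0.1 -0.2] 0.128
[280.42234148 214.84526026] [302.53404887 569.07156155]
```

View pics/g6.png

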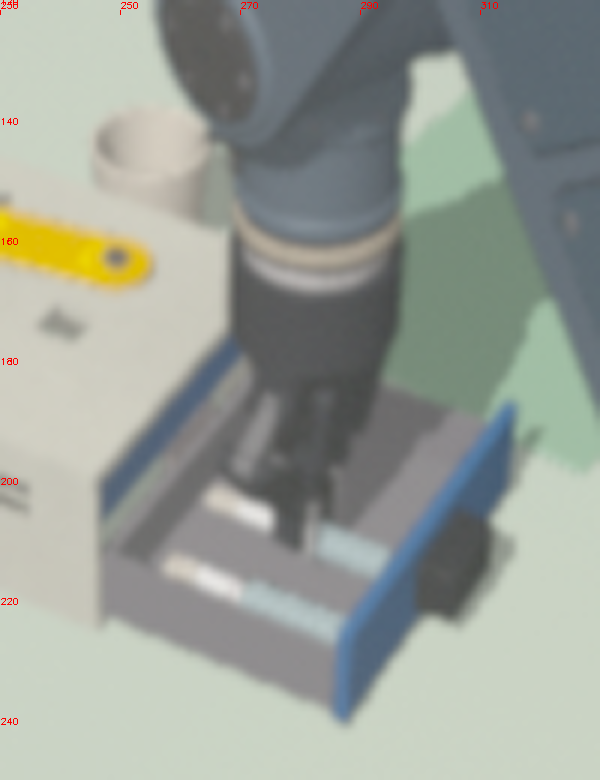

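Emit:
{"op": "send_rows", "data": {
  "steps": [
    [[1,0,0,-0.007,0],[1,0,0,-0.013,0],[1,0,0,-0.013,0],[0.72,0,0,-0.013,0],[0.72,0,0,-0.013,0],[0.72,0,0,-0.013,0],[0.72,0,0,0.03,0],[0.72,0,0,0.09,0]]
  ]
}}

```text
t: 37.67
tcp_pos: [0.4966, -0.0238, 0.1003]
tool_rot: [0.468, 0.531, -0.47, 0.528]
force: [1.1, -0.5, -0.5]
finger_gap: 0.281
```

Emit:
{"op": "send_rows", "data": {
  "steps": [
    [[0.65,0,0,0.05,0],[0.65,0.01,-0.06,0.06,-0.1],[0.65,0.02,-0.12,0.06,-0.2],[0.65,0.03,-0.18,0.06,-0.3],[0.65,0.04,-0.24,0.06,-0.305],[0.65,0.05,-0.3,0.06,-0.305],[0.65,0.051,-0.354,0.06,-0.305],[0.65,0.051,-0.354,0.06,-0.305]]
  ]
}}

```text
t: 38.67
tcp_pos: [0.5485, -0.3828, 0.1602]
tool_rot: [-0.545, -0.45, 0.545, -0.451]
force: [-0.5, 0.3, -0.0]
finger_gap: 0.349
```

```bash
python3 look.py side 230 120 140 130 5 g7;python3 look.py top 230 140 200 110 4 g7t
```

```text
38.775 [ 0.548  -0.3777  0.1598] [-0.3  0.5  0.8] 0.347
[334.87270085 108.23320135] [524.36350427 -58.83399327]
38.875 [ 0.5484 -0.3762  0.1602] [ 0.3  0.1 -0.8] 0.353
[419.14652924 187.37792743] [756.58611696 189.51170974]
```

View pics/g7.png

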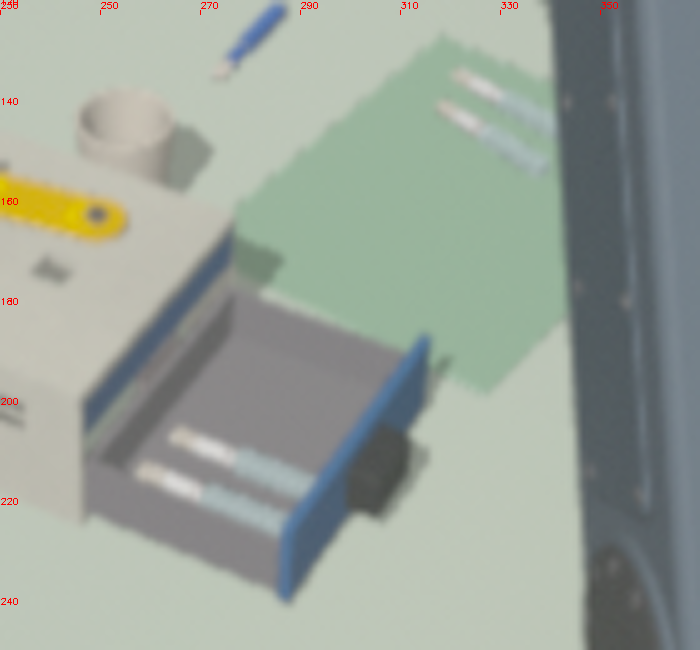

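View pics/g7t.png

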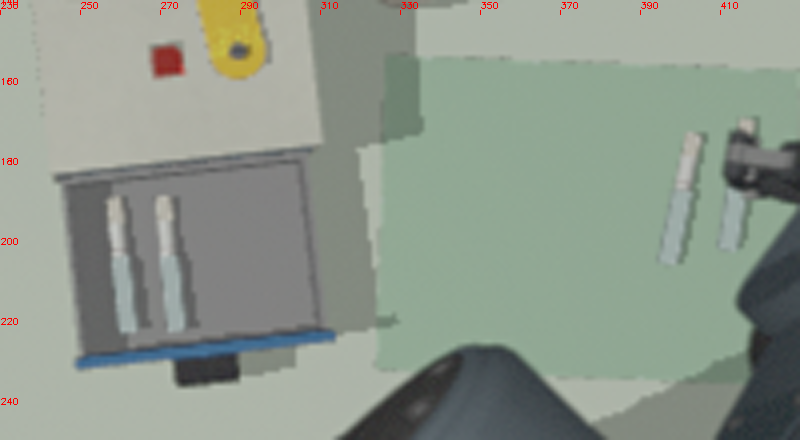

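Emit:
{"op": "send_rows", "data": {
  "steps": [
    [[0.65,0,0,-0.05,0],[0.65,0,0,-0.1,0],[0.65,0,0,-0.14,0],[0.65,0,0,-0.16,0],[0.65,0,0,-0.17,0],[0.65,0,0,-0.176,0],[0.65,0,0,-0.176,0]]
  ]
}}

```text
t: 39.75
tcp_pos: [0.5494, -0.3784, -0.0146]
tool_rot: [0.544, 0.451, -0.544, 0.452]
force: [0.4, -0.3, -0.1]
finger_gap: 0.352
```

```bash
python3 look.py side 300 100 65 60 10 g8
```

```text
39.85 [ 0.5495 -0.3787 -0.0143] [0.2 1.  0. ] 0.353
[328.97882836 152.42366385] [289.78828365 524.23663846]
```

View pics/g8.png

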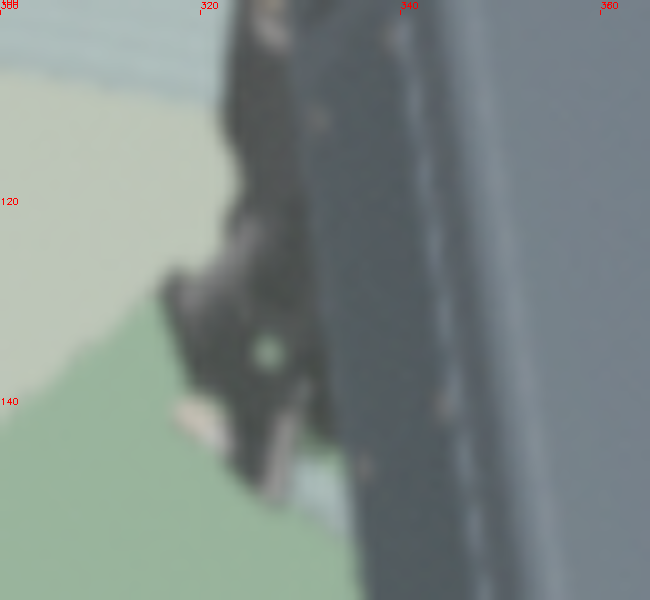

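Emit:
{"op": "send_rows", "data": {
  "steps": [
    [[0.65,0,0,-0.004,0],[0.65,0,0,-0.004,0],[1,0,0,-0.004,0],[1,0,0,-0.004,0],[1,0,0,-0.004,0],[1,0,0,-0.004,0],[1,0,0,0.03,0],[1,0,0,0.08,0]]
  ]
}}

```text
t: 40.85
tcp_pos: [0.5475, -0.3768, 0.0633]
tool_rot: [-0.544, -0.454, 0.544, -0.45]
force: [0.7, -0.1, -0.3]
finger_gap: 0.128
```

Emit:
{"op": "send_rows", "data": {
  "steps": [
    [[1,0,0,0.035,0],[1,-0.01,0.06,0.035,0.1],[1,-0.02,0.12,0.035,0.2],[1,-0.03,0.18,0.035,0.305],[1,-0.04,0.24,0.035,0.305],[1,-0.047,0.3,0.035,0.305],[1,-0.047,0.321,0.035,0.305],[1,-0.047,0.321,0.035,0.305]]
  ]
}}

```text
t: 41.85
tcp_pos: [0.5015, -0.0555, 0.0996]
tool_rot: [0.468, 0.53, -0.468, 0.53]
force: [0.6, -0.3, -0.2]
finger_gap: 0.128
```

Emit:
{"op": "send_rows", "data": {
  "steps": [
    [[1,0,0,-0.03,0],[1,0,0,-0.07,0],[1,0,0,-0.09,0],[1,0,0,-0.09,0]]
  ]
}}

```text
t: 42.35
tcp_pos: [0.5013, -0.0582, 0.0081]
tool_rot: [0.469, 0.53, -0.47, 0.528]
force: [0.4, -0.4, 0.4]
finger_gap: 0.131
```

```bash
python3 look.py side 230 120 100 130 6 g9
```

```text
42.45 [ 0.5025 -0.0582  0.0097] [0.2 0.3 0.6] 0.133
[286.01356264 207.57261341] [336.08137586 525.43568047]
```

View pics/g9.png

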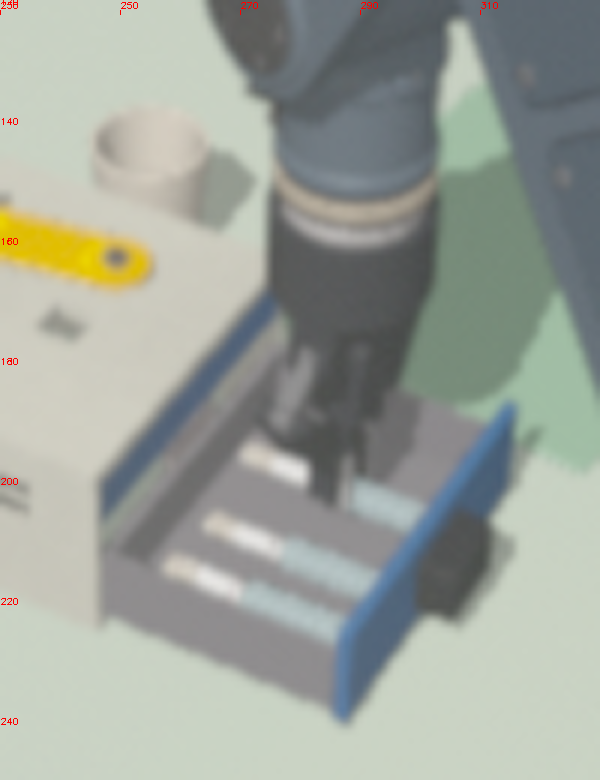

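Emit:
{"op": "send_rows", "data": {
  "steps": [
    [[1,0,0,-0.007,0],[1,0,0,-0.012,0],[1,0,0,-0.012,0],[0.72,0,0,-0.012,0],[0.72,0,0,-0.012,0],[0.72,0,0,-0.012,0],[0.72,0,0,0.03,0],[0.72,0,0,0.09,0]]
  ]
}}

```text
t: 43.45
tcp_pos: [0.5005, -0.0566, 0.0992]
tool_rot: [0.468, 0.531, -0.47, 0.528]
force: [0.8, -0.4, -0.5]
finger_gap: 0.281
```

Emit:
{"op": "send_rows", "data": {
  "steps": [
    [[0.65,0,0,0.05,0],[0.65,0.01,-0.06,0.06,-0.1],[0.65,0.02,-0.12,0.06,-0.2],[0.65,0.03,-0.18,0.06,-0.254],[0.65,0.04,-0.24,0.06,-0.254],[0.65,0.05,-0.3,0.06,-0.254],[0.65,0.056,-0.359,0.06,-0.254],[0.65,0.056,-0.359,0.06,-0.254]]
  ]
}}

```text
t: 44.45
tcp_pos: [0.5575, -0.4213, 0.159]
tool_rot: [-0.533, -0.463, 0.534, -0.465]
force: [0.3, 0.4, 0.7]
finger_gap: 0.353
```

```bash
python3 look.py side 230 120 140 130 5 g10;python3 look.py top 230 140 200 110 4 g10t
```

```text
44.55 [ 0.5571 -0.4158  0.1587] [ 0.4  0.5 -0.1] 0.348
[338.54219789 102.20486983] [542.71098943 -88.97565086]
44.65 [ 0.5574 -0.4142  0.1591] [ 0.2 -0.  -0.5] 0.349
[434.71684006 183.96353023] [818.86736022 175.85412091]
```

View pics/g10t.png

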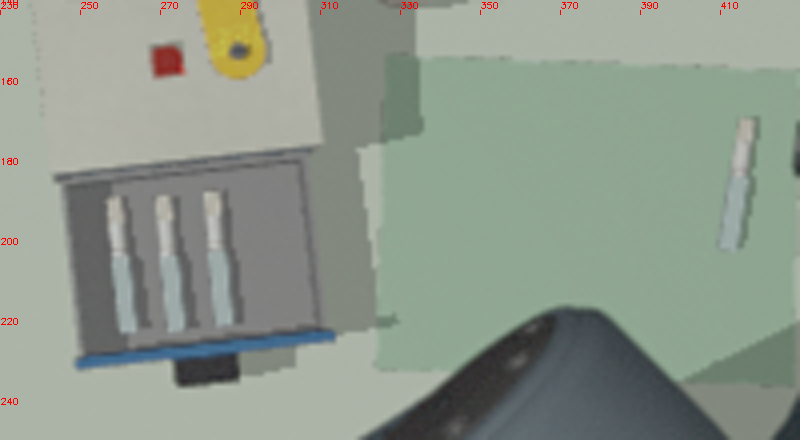

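Emit:
{"op": "send_rows", "data": {
  "steps": [
    [[0.65,0.001,-0.0005,-0.05,0],[0.65,0.001,-0.0005,-0.1,0],[0.65,0.001,-0.0005,-0.14,0],[0.65,0.001,-0.0005,-0.16,0],[0.65,0.001,-0.0005,-0.17,0],[0.65,0.001,-0.0005,-0.176,0],[0.65,0.001,-0.0005,-0.176,0]]
  ]
}}

```text
t: 45.52
tcp_pos: [0.5595, -0.417, -0.0155]
tool_rot: [0.532, 0.465, -0.532, 0.466]
force: [0.4, -0.5, -0.3]
finger_gap: 0.355
```

```bash
python3 look.py side 300 90 65 60 10 g11
```

```text
45.625 [ 0.5595 -0.4173 -0.0152] [0.  0.  0.6] 0.35
[332.29803553 145.87994688] [322.9803553  558.79946877]
```

View pics/g11.png

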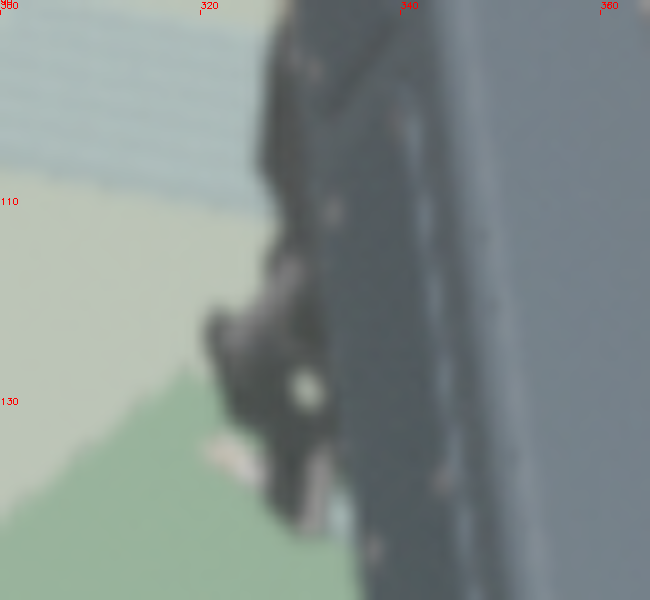

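Emit:
{"op": "send_rows", "data": {
  "steps": [
    [[0.65,0,0,-0.0035,0],[0.65,0,0,-0.0035,0],[1,0,0,-0.0035,0],[1,0,0,-0.0035,0],[1,0,0,-0.0035,0],[1,0,0,-0.0035,0],[1,0,0,0.03,0],[1,0,0,0.08,0]]
  ]
}}

```text
t: 46.62
tcp_pos: [0.5574, -0.4151, 0.062]
tool_rot: [-0.532, -0.468, 0.532, -0.464]
force: [-0.0, -0.8, 0.3]
finger_gap: 0.132
```

Emit:
{"op": "send_rows", "data": {
  "steps": [
    [[1,0,0,0.035,0],[1,-0.01,0.06,0.035,0.1],[1,-0.02,0.12,0.035,0.2],[1,-0.03,0.18,0.035,0.254],[1,-0.04,0.24,0.035,0.254],[1,-0.053,0.3,0.035,0.254],[1,-0.053,0.326,0.035,0.254],[1,-0.053,0.326,0.035,0.254]]
  ]
}}

```text
t: 47.62
tcp_pos: [0.5053, -0.0885, 0.0986]
tool_rot: [0.468, 0.53, -0.468, 0.53]
force: [0.4, 0.3, -0.5]
finger_gap: 0.131
```

Emit:
{"op": "send_rows", "data": {
  "steps": [
    [[1,0,0,-0.03,0],[1,0,0,-0.07,0],[1,0,0,-0.09,0],[1,0,0,-0.09,0]]
  ]
}}

```text
t: 48.12
tcp_pos: [0.5054, -0.0916, 0.0071]
tool_rot: [0.469, 0.53, -0.47, 0.528]
force: [0.3, -0.4, 0.5]
finger_gap: 0.13
```

```bash
python3 look.py side 230 120 100 130 6 g12
```

```text
48.225 [ 0.5066 -0.0917  0.0087] [-0.2  0.   0.4] 0.129
[291.4182131  200.73126924] [368.50927858 484.38761541]
```

View pics/g12.png

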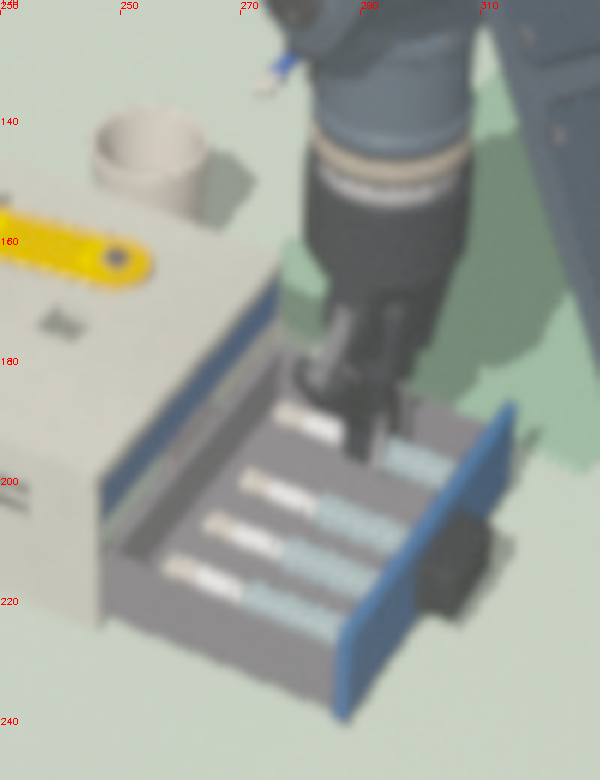

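Emit:
{"op": "send_rows", "data": {
  "steps": [
    [[1,0,0,-0.007,0],[1,0,0,-0.011,0],[1,0,0,-0.011,0],[0.72,0,0,-0.011,0],[0.72,0,0,-0.011,0],[0.72,0,0,-0.011,0],[0.72,0,0,0.03,0],[0.72,0,0,0.09,0]]
  ]
}}

```text
t: 49.22
tcp_pos: [0.5045, -0.0901, 0.0981]
tool_rot: [0.468, 0.531, -0.47, 0.528]
force: [1.3, -0.9, 0.3]
finger_gap: 0.277
```

Emit:
{"op": "send_rows", "data": {
  "steps": [
    [[0.72,0,0,0.04,0],[1,-0.05,0.016,0.05,0],[1,-0.1,0.03,0.05,0],[1,-0.12,0.038,0.05,0],[1,-0.12,0.038,0.05,0],[1,-0.12,0.038,0.05,0]]
  ]
}}

```text
t: 49.98
tcp_pos: [0.3877, -0.0534, 0.1489]
tool_rot: [0.469, 0.528, -0.469, 0.53]
force: [0.4, 1.2, -0.4]
finger_gap: 0.001
```

```bash
python3 look.py side 230 120 100 130 6 h1;python3 look.py top 230 140 200 110 4 h1t
```

```text
50.075 [ 0.3877 -0.0534  0.1486] [ 0.4  0.2 -0.5] 0.002
[324.18642828 189.19622627] [565.11856966 415.1773576 ]
50.175 [ 0.3871 -0.0531  0.1484] [ 0.2  1.6 -0.3] 0.002
[284.3714875  251.58297375] [217.48594999 446.33189499]
```

View pics/h1.png

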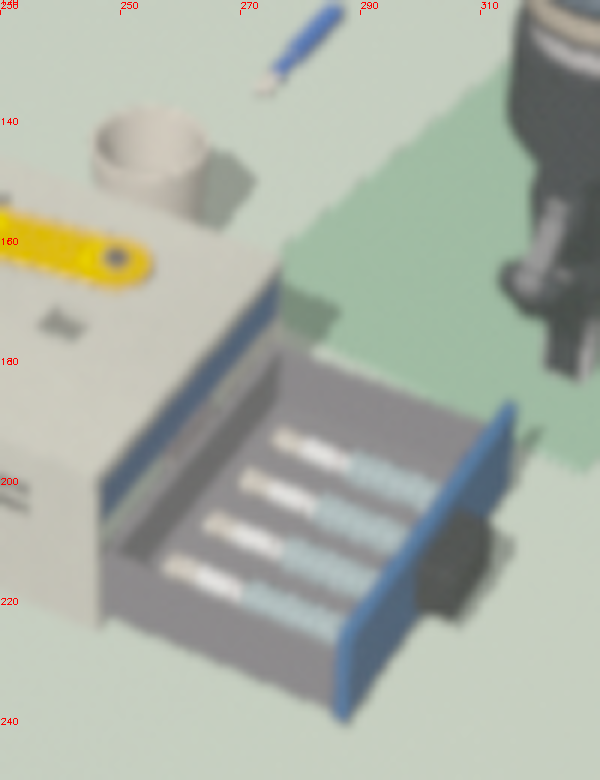

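View pics/h1t.png

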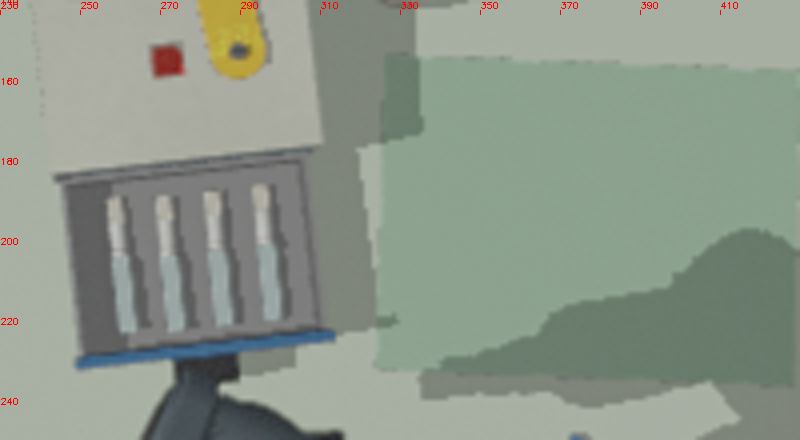

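Emit:
{"op": "send_rows", "data": {
  "steps": [
    [[1,0,0,-0.05,0],[1,0,0,-0.1,0],[1,0,0,-0.138,0],[1,0,0,-0.138,0],[1,0,0,-0.138,0]]
  ]
}}

```text
t: 50.8
tcp_pos: [0.3865, -0.0528, 0.011]
tool_rot: [0.469, 0.529, -0.469, 0.53]
force: [0.4, 0.0, 0.5]
finger_gap: 0.001
```

```bash
python3 look.py side 270 150 90 90 7 h2
```

```text
50.9 [ 0.387  -0.053   0.0119] [ 0.1  0.1 -0.7] 0.006
[319.67222527 226.05390693] [347.70557687 532.37734854]
```

View pics/h2.png

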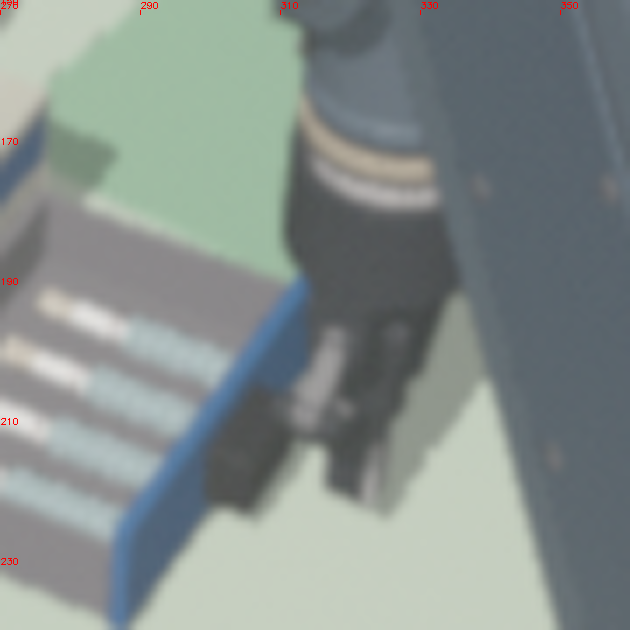

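Emit:
{"op": "send_rows", "data": {
  "steps": [
    [[1,0.012,0.0015,-0.003,0],[1,0.026,0.003,-0.003,0],[1,0.041,0.005,-0.003,0],[1,0.056,0.0065,-0.003,0],[1,0.071,0.0085,-0.003,0],[1,0.086,0.01,-0.003,0],[1,0.101,0.012,-0.003,0],[1,0.116,0.0135,-0.003,0]]
  ]
}}

```text
t: 51.9
tcp_pos: [0.501, -0.0382, 0.0072]
tool_rot: [0.468, 0.531, -0.469, 0.528]
force: [-8.9, 0.1, 5.5]
finger_gap: 0.003
```

```bash
python3 look.py side 230 130 100 110 7 h3
```

```text
52.0 [ 0.5035 -0.0387  0.0073] [-2.6  1.3  1.5] 0.0
[281.79127836 211.92555568] [362.53894855 573.47888978]
```

View pics/h3.png

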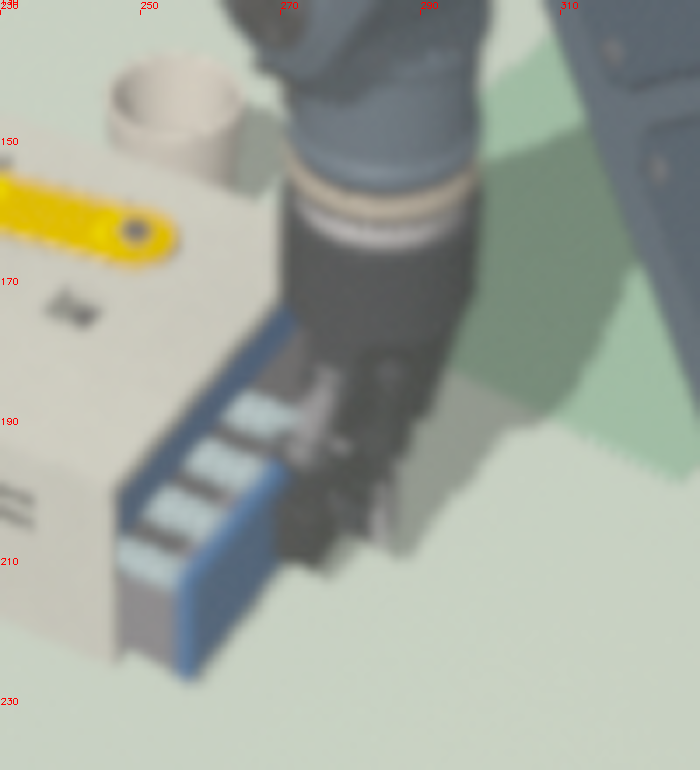

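Emit:
{"op": "send_rows", "data": {
  "steps": [
    [[1,0.006,0.0007,0,0],[1,0.012,0.0014,0,0],[1,0.018,0.002,0,0],[1,0.023,0.0026,0,0],[1,0.026,0.003,0,0]]
  ]
}}

```text
t: 52.62
tcp_pos: [0.5277, -0.0357, 0.0072]
tool_rot: [0.469, 0.53, -0.469, 0.529]
force: [-3.2, 2.0, 0.9]
finger_gap: 0.001
```

Emit:
{"op": "send_rows", "data": {
  "steps": [
    [[1,0.002,0,0,0],[1,0.004,0.0005,0,0],[1,0.005,0.0005,0,0]]
  ]
}}

```text
t: 53.0
tcp_pos: [0.5327, -0.0354, 0.0073]
tool_rot: [0.469, 0.529, -0.469, 0.529]
force: [-4.3, 2.4, -1.0]
finger_gap: -0.007
```

Emit:
{"op": "send_rows", "data": {
  "steps": [
    [[1,0.002,0,0,0],[1,0.003,0.0003,0,0],[1,0.003,0.0003,0,0]]
  ]
}}

```text
t: 53.38
tcp_pos: [0.534, -0.0352, 0.0073]
tool_rot: [0.468, 0.531, -0.47, 0.528]
force: [-7.1, -1.1, 0.5]
finger_gap: -0.003
```

Emit:
{"op": "send_rows", "data": {
  "steps": [
    [[1,0.002,0,0,0],[1,0.003,0.0003,0,0],[1,0.003,0.0003,0,0]]
  ]
}}

```text
t: 53.75
tcp_pos: [0.5338, -0.0352, 0.0073]
tool_rot: [0.466, 0.532, -0.471, 0.527]
force: [-12.0, -2.9, 6.1]
finger_gap: -0.001
```

```bash
python3 look.py side 230 130 100 110 7 h4
```

```text
53.85 [ 0.5338 -0.0352  0.0073] [-12.2  -3.3   6.4] 0.001
[272.40574819 208.04613919] [296.84023734 546.32297431]
```

View pics/h4.png

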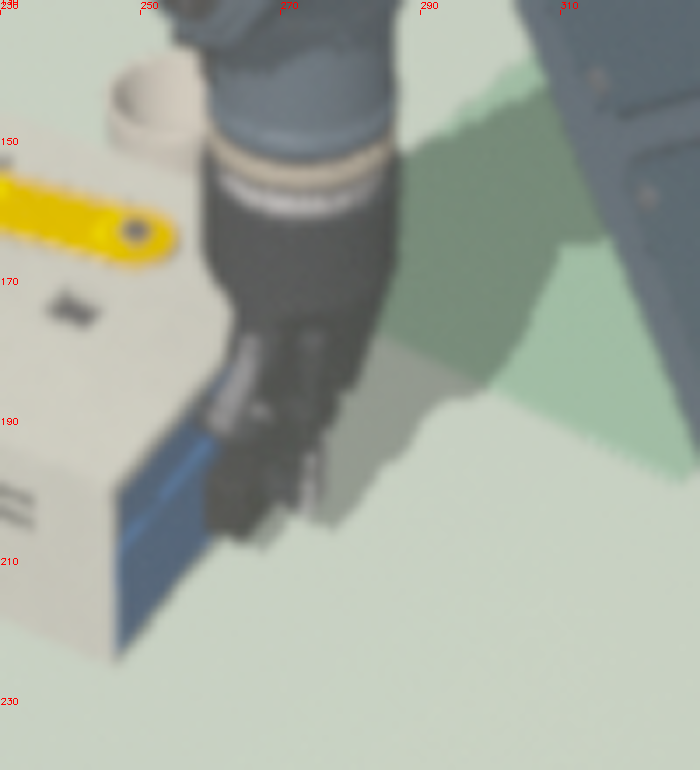

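Emit:
{"op": "send_rows", "data": {
  "steps": [
    [[1,-0.004,0,0,0],[1,-0.008,-0.001,0,0],[1,-0.014,-0.002,0,0],[1,-0.03,-0.004,0,0],[1,-0.05,-0.006,0,0],[1,-0.07,-0.008,0,0],[1,-0.07,-0.008,0.05,0],[1,-0.07,-0.008,0.1,0]]
  ]
}}

```text
t: 54.85
tcp_pos: [0.471, -0.0441, 0.1088]
tool_rot: [0.47, 0.528, -0.469, 0.531]
force: [0.7, -0.5, 1.1]
finger_gap: 0.001
```

```bash
python3 look.py side 190 130 100 110 7 h5;python3 look.py top 225 100 100 95 8 h5t
```

```text
54.95 [ 0.4752 -0.0452  0.1126] [ 0.5 -0.9 -0.3] 0.001
[293.18191255 187.36220786] [722.27338785 401.53545499]
55.05 [ 0.4716 -0.044   0.1091] [-0.8  0.5  0. ] 0.003
[280.38162097 216.68087987] [443.05296777 933.44703895]
```

View pics/h5.png

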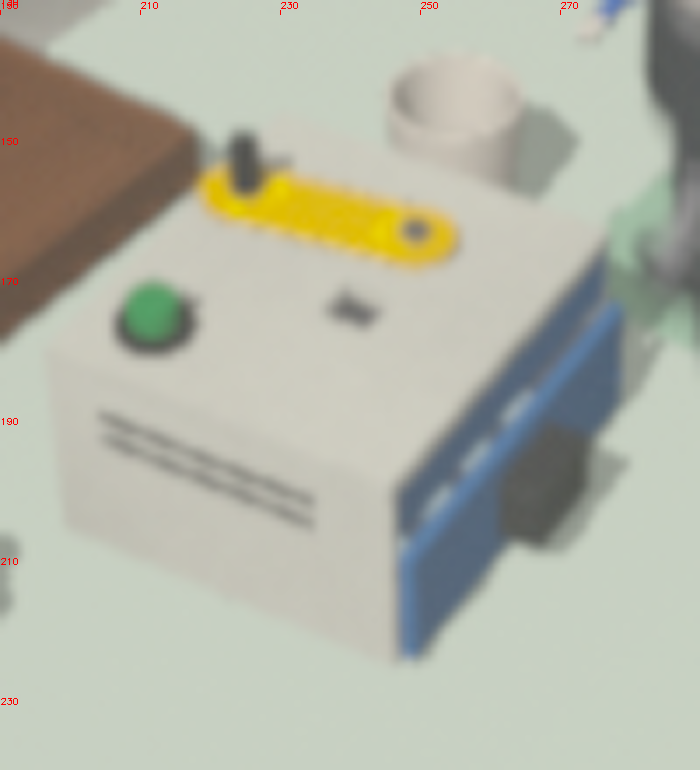

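View pics/h5t.png

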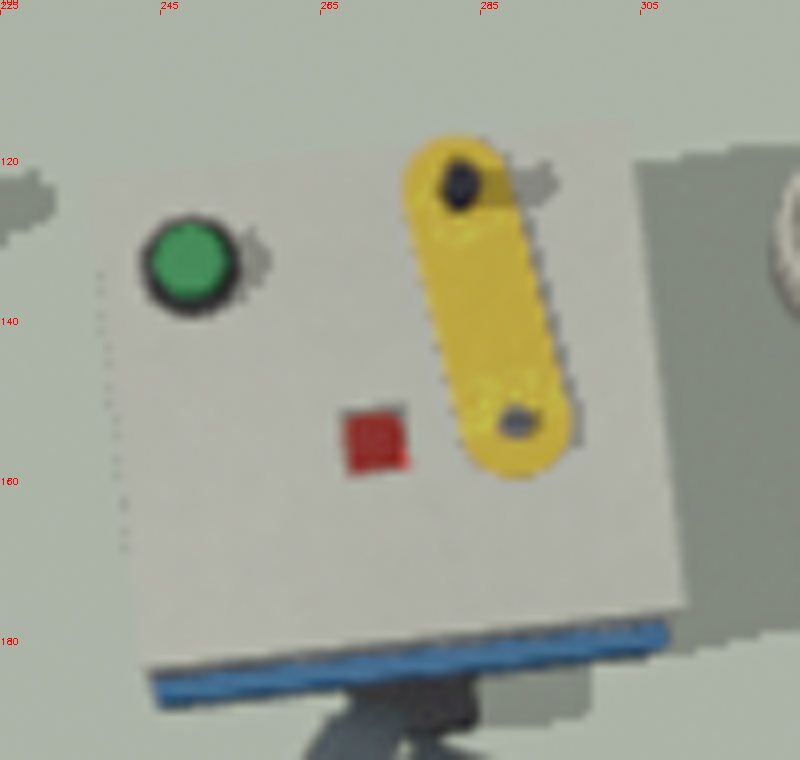

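Emit:
{"op": "send_rows", "data": {
  "steps": [
    [[0.5,0,0,0.05,0],[0.5,0.05,0,0.07,0.1],[0.5,0.11,0,0.07,0.21],[0.5,0.17,0,0.07,0.21],[0.5,0.23,0.001,0.07,0.21],[0.5,0.236,0.001,0.07,0.21],[0.5,0.236,0.001,0.07,0.21],[0.5,0.236,0.001,0.07,0.21]]
  ]
}}

```text
t: 56.05
tcp_pos: [0.7031, -0.0419, 0.1766]
tool_rot: [0.411, 0.576, -0.411, 0.575]
force: [-0.6, 0.6, -0.5]
finger_gap: 0.502
```

```bash
python3 look.py side 190 110 80 80 8 i1; python3 -c "
from h import *
from scipy.spatial.transform import Rotation as R
z=R.from_quat(manip.sense()['tool_rot']).as_matrix()[:,2];print(np.arctan2(z[1],z[0]))"
```

```text
56.15 [ 0.7036 -0.042   0.1776] [-0.2 -0.5  0.4] 0.501
[225.66936164 137.46637337] [285.35489315 219.73098696]
-1.24030741714295
```

View pics/i1.png

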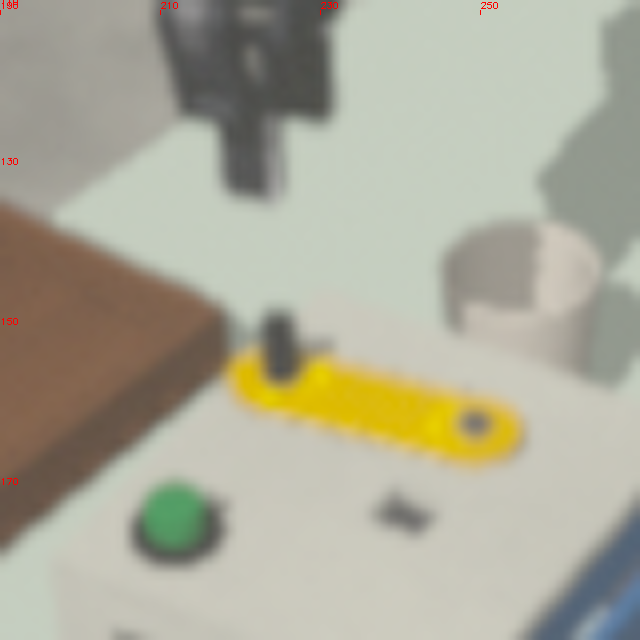

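Emit:
{"op": "send_rows", "data": {
  "steps": [
    [[0.5,0.005,-0.001,-0.03,0],[0.5,0.005,-0.001,-0.06,0],[0.5,0.005,-0.001,-0.088,0],[0.5,0.005,-0.001,-0.088,0],[1,0.005,-0.001,-0.088,0],[1,0.005,-0.001,-0.088,0],[1,0.005,-0.001,-0.088,0],[1,0.005,-0.001,-0.088,0]]
  ]
}}

```text
t: 57.15
tcp_pos: [0.7111, -0.0432, 0.0915]
tool_rot: [0.411, 0.574, -0.41, 0.577]
force: [-1.0, -0.1, 6.5]
finger_gap: 0.151
```

Emit:
{"op": "send_rows", "data": {
  "steps": [
    [[1,-0.005,0.012,0.001,0.17],[1,-0.0118,0.023,0.001,0.34],[1,-0.0203,0.0326,0.001,0.51],[1,-0.03,0.041,0.001,0.68],[1,-0.0415,0.047,0.001,0.85],[1,-0.0536,0.0515,0.001,1.02],[1,-0.0664,0.0537,0.001,1.19],[1,-0.079,0.0537,0.001,1.36]]
  ]
}}

```text
t: 58.15
tcp_pos: [0.6319, 0.0145, 0.0916]
tool_rot: [-0.042, 0.704, 0.046, 0.707]
force: [0.3, 8.5, 4.1]
finger_gap: 0.146
```

Emit:
{"op": "send_rows", "data": {
  "steps": [
    [[1,-0.002,0,0,0.03],[1,-0.003,0,0,0.03]]
  ]
}}

```text
t: 58.4
tcp_pos: [0.6286, 0.0143, 0.0916]
tool_rot: [-0.051, 0.704, 0.055, 0.706]
force: [1.1, 8.1, 3.7]
finger_gap: 0.145
```

Emit:
{"op": "send_rows", "data": {
  "steps": [
    [[0.5,0,0,0,0],[0.5,0,0,0,0],[0.5,0,0,0,0],[0.5,0,0,0.04,0],[0.5,0,0,0.1,0],[0.5,-0.05,0,0.13,0],[0.5,-0.11,0,0.13,0],[0.5,-0.15,0.03,0.13,0]]
  ]
}}

```text
t: 59.4
tcp_pos: [0.4756, 0.0398, 0.2209]
tool_rot: [-0.052, 0.705, 0.052, 0.705]
force: [0.4, 0.1, 0.8]
finger_gap: 0.5
```

```bash
python3 look.py side 190 130 100 95 7 i2;python3 look.py top 225 100 100 95 8 i2t
```

```text
59.5 [0.4716 0.0428 0.2202] [0.4 0.7 0.2] 0.499
[276.04008858 174.69082074] [602.28062009 312.83574515]
59.6 [0.4778 0.0408 0.2209] [ 1.1 -0.2 -0.3] 0.497
[245.56395972 213.43837553] [164.51167775 907.50700424]
```

View pics/i2.png

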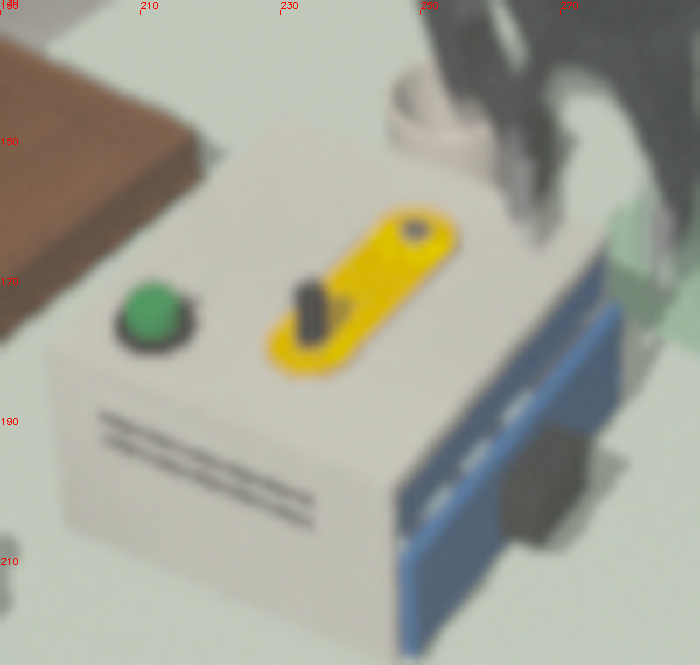

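View pics/i2t.png

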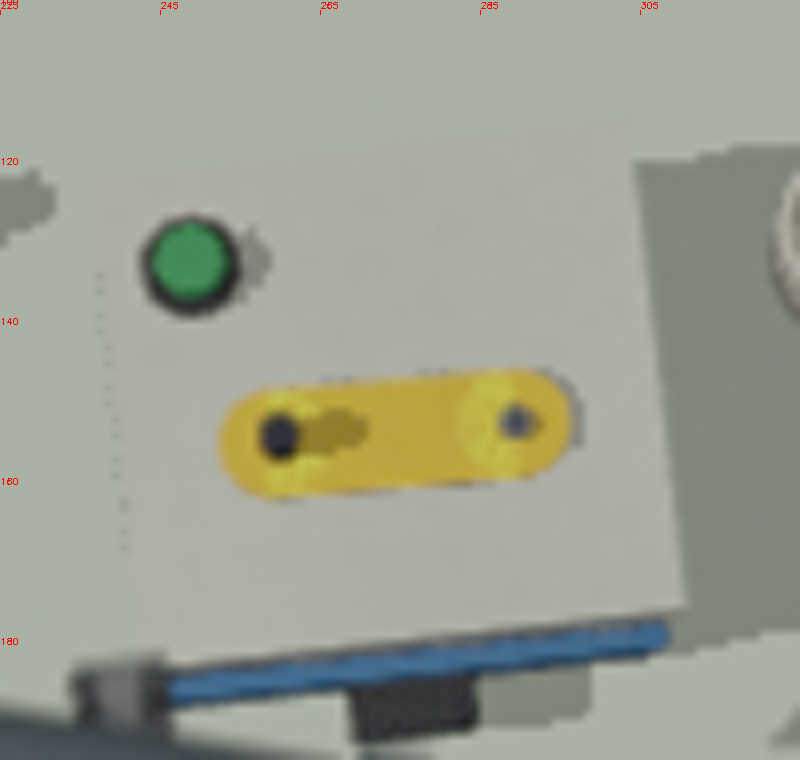

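Emit:
{"op": "send_rows", "data": {
  "steps": [
    [[1,0.05,0,0,0],[1,0.11,0,0,0],[1,0.17,0,0,0],[1,0.21,0,0,0],[1,0.21,0,-0.04,0],[1,0.21,0,-0.08,0],[1,0.21,0,-0.08,0],[1,0.21,0,-0.08,0]]
  ]
}}

```text
t: 60.6
tcp_pos: [0.6897, 0.0401, 0.1415]
tool_rot: [-0.053, 0.704, 0.053, 0.706]
force: [0.3, -0.4, 0.8]
finger_gap: -0.002
```

```bash
python3 -c "
from h import *
print(unp('top',((190.5)/8+224.5,(258.5)/8+99.5),.118),unp('side',((152.5)/7+189.5,(303.5)/7+129.5),.118))"; python3 look.py side 190 120 80 80 8 i3
```

```text
[[0.68544268 0.04101542 0.118     ]] [[0.68454372 0.04647137 0.118     ]]
60.7 [0.6899 0.0403 0.1429] [ 0.4  0.3 -0.2] -0.003
[210.67428504 163.98755456] [165.39428029 351.9004365 ]
```

View pics/i3.png

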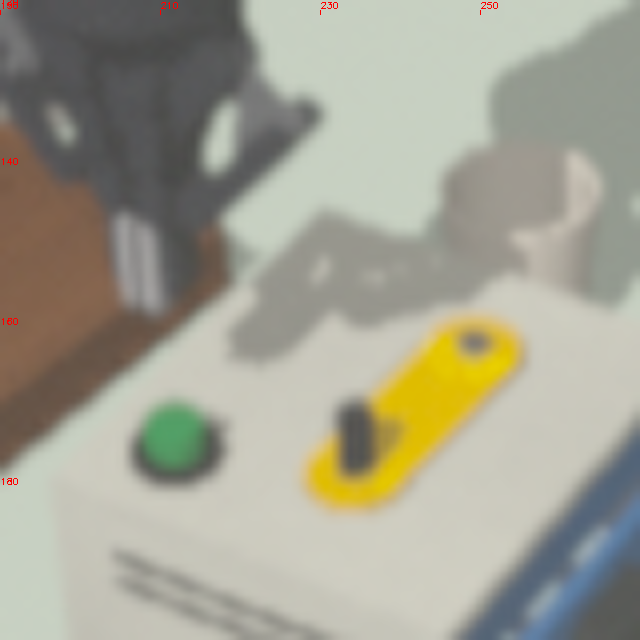

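Emit:
{"op": "send_rows", "data": {
  "steps": [
    [[1,-0.0045,0.001,-0.02,0],[1,-0.0045,0.001,-0.04,0],[1,-0.0045,0.001,-0.047,0],[1,-0.0045,0.001,-0.053,0],[1,-0.0045,0.001,-0.058,0],[1,-0.0045,0.001,-0.062,0],[1,-0.0045,0.001,-0.062,0],[1,-0.0045,0.001,-0.062,0]]
  ]
}}

```text
t: 61.7
tcp_pos: [0.6834, 0.0417, 0.0831]
tool_rot: [-0.053, 0.705, 0.053, 0.705]
force: [-8.4, 0.1, 19.5]
finger_gap: -0.002
```

```bash
python3 look.py side 190 120 80 80 8 i4
```

```text
61.8 [0.6835 0.0417 0.0831] [-9.   0.1 19.6] 0.0
[213.53350192 181.56608197] [188.26801539 492.52865576]
```

View pics/i4.png

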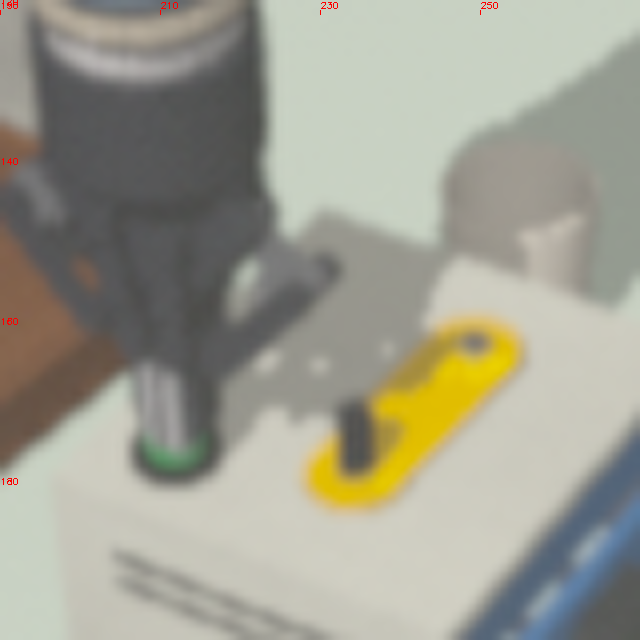

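Emit:
{"op": "send_rows", "data": {
  "steps": [
    [[1,0,0,0.02,0],[1,0,0,0.06,0],[1,0,0,0.12,0],[1,-0.06,0,0.14,0],[1,-0.12,0.03,0.14,0],[1,-0.18,0.06,0.14,0],[1,-0.22,0.1,0.14,0],[1,-0.22,0.1,0.14,0]]
  ]
}}

```text
t: 62.8
tcp_pos: [0.4598, 0.1438, 0.2189]
tool_rot: [-0.054, 0.705, 0.055, 0.705]
force: [1.1, -1.1, 0.1]
finger_gap: 0.001
```

```bash
python3 look.py side 180 130 130 170 4 j1;python3 look.py top 110 90 260 180 3 j1t
```

```text
62.9 [0.4642 0.1422 0.2193] [-0.1 -0.3 -0.9] -0.004
[253.29135414 199.09012438] [293.16541655 276.36049751]
63.0 [0.4655 0.1413 0.219 ] [ 0.6 -0.5  0.1] -0.0
[201.47088476 218.04284143] [274.41265427 384.12852429]
```

View pics/j1.png

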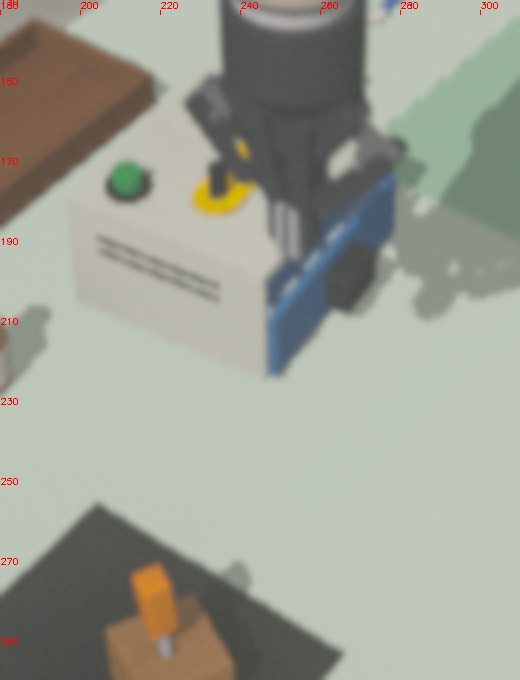

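View pics/j1t.png

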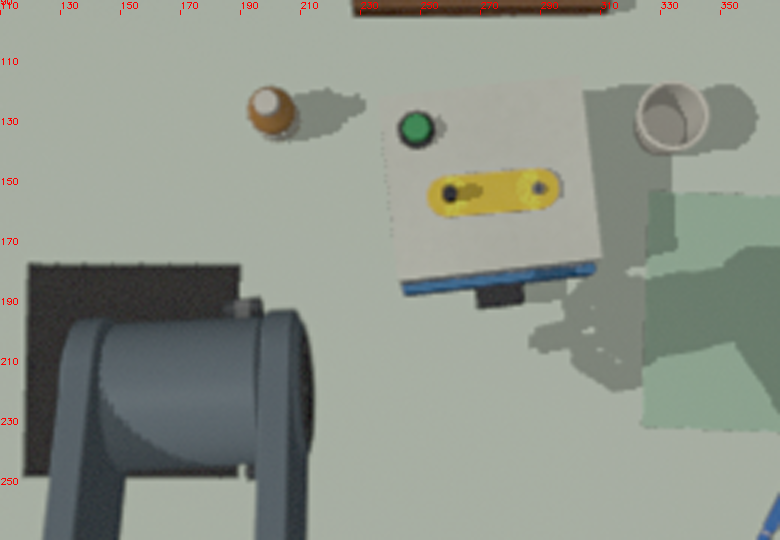

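Emit:
{"op": "send_rows", "data": {
  "steps": [
    [[1,0,0,0,0],[1,0,0,0,0],[1,0,0,0,0],[1,0,0,0,0]]
  ]
}}

```text
t: 63.5
tcp_pos: [0.4635, 0.1416, 0.2184]
tool_rot: [-0.053, 0.705, 0.053, 0.705]
force: [0.3, -0.6, -0.5]
finger_gap: 0.002
```

```bash
python3 -c "
from station import manip
print(manip.sense()['qd'].round(3)); print(manip.sign_off())"
```

```text
[ 0.003 -0.003  0.003 -0.     0.    -0.   ]
the job is handed in; nothing more can be done
None
```

I ran the whole curing sequence and handed it in at about 63.5 s. No verdict was returned.

**What I did:** I swung the cover aside, pressed the catch with the pin until the drawer sprang out, and put the pin back in its stand. I then laid all four clear-handled brushes in the drawer, pushed it home and swung the cover back. Last, I pushed the start plunger to its stop (about 20 N) and let it go.

**What the last pictures showed:**
- **Drawer:** the front sits where it did at the start, so it is latched.
- **Cover:** it lies over the port, about 0.02–0.04 rad from fully closed.
- **Plunger:** it is up again.
- **Pin:** it stands upright in its stand.
- **Bottle and cup:** I never went near them and saw no movement.
- **Brushes:** I last saw all four side by side in the drawer just before closing it. With the drawer shut, only the ends of some show in the gap above its front.

**What disagreed:**
- **Fingertip height:** the real fingertips sit about 27 mm above the reported TCP height. My first pinch of the cover stud closed on nothing because of this. I found the offset by touching the unit's top and corrected every later height for it.
- **Cameras:** the side camera read about 3 mm off in y against the top camera, so I relied on the top view.
- **Moved brush:** the third brush shifted a few centimetres while the arm was elsewhere, so I measured it again before picking it up.

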